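# Load the tube nests and set the folding wedges

### The arm

A 6-joint arm with a two-finger parallel gripper is mounted at the origin on the work surface; the furniture and walls round the work are solid. World frame = base frame: x ahead of the robot, y to its left, z up, the work surface at z = 0. Lengths are in m, angles in rad, forces in N, time in s.
With the tool pointing down it reaches from about 0.4 to 0.825 m from the base axis. Payload 7 kg.
Tool frame: the origin (TCP) lies on the centre line of the jaws, within the pads' length; the fingertips stand 22 mm ahead of it and the grasp point (between the pads) lies 3 mm ahead of it; z points along the fingers, y is the direction in which the jaws open and shut (so a half turn about z gives the same grasp; the last joint's range is limited). The gripper opens to 88 mm and grips with 3 to 60 N. Pads are 19 mm wide; open, the fingers measure 130 mm over their backs; the gripper's body (78 mm by 193 mm) begins 47 mm behind the grasp point.
Start: joints at [1.532, 0.359, 0.012, 0, -1.224, -0.288], TCP at [0.217, 0.639, 0.249] pointing down, gripper open.
Joint ranges: [-3.07, 3.07], [-1.43, 2.12], [-1.02, 1.25], [-3.03, 1.67], [-3.05, -0], [-3.03, 3.03]. Speed limits (rad/s): [2.39, 2.39, 3.01, 3.14, 3.14, 3.14].

### API

Orientations are given as [roll, pitch, yaw] about the fixed x, y, z axes, in that order (R = Rz(yaw) Ry(pitch) Rx(roll)).
In Python, from station import arm gives the robot as it stands. The module is installed in compiled form; this text tells all that it offers.
- The arm moves only by the tool arm_command, never from a script. Its argument "motion" is a list of rows, each a list of 3 entries, a list of its own where there are three numbers: the shift along the tool's x, y, z in mm, then the turn, a rotation vector about the tool's x, y, z in degrees, then the opening, from 0 (shut) to 1 (fully open). In form: [[[tx, ty, tz], [wx, wy, wz], grip], ...]. A call has 1 to 20 rows; each row shifts and turns the commanded pose from where the row before left it, along the tool's axes as they then stand; what a row does not reach is not made up. A row lasts 1/12 s, in which the tool goes at most 41.7 mm and 7.16 degrees, less where a joint would pass 70% of its speed; a pose out of reach is approached as far as the arm can. A call is refused whole if a number of a shift passes 41.7 or a number of a turn 7.16, either way. A call with a gripper value outside its range is refused whole. The fingers move at their own pace and stop on an object; "newtons" is the grip in N (left out, the last holds). Time passes only in rows, so rows that do not move let the fingers close. It gives the time, the measured TCP pose, the force and the opening at its end, in the units of the state.
- arm.get_state(): the state, without advancing time (a new reading comes with each control period).
- arm.grab_frame(name): name is "side" or "top" or "wrist"; returns the picture (420x560x3 uint8, red, green, blue); there is no depth.
- arm.camera_info(name): a dict with "fov_y" (degrees; the focal length in pixels is half the picture's height over the tangent of half this angle, whatever the lens; pixels are square), "cx", "cy" (the principal point, pixels), "view" (4x4, takes a point from world to camera coordinates); the wrist camera has in their place "tool_from_camera" (4x4, takes a point from camera to tool coordinates, whose origin is the TCP and whose axes are the flange's). Camera axes: x right, y down, z forward; pixel columns grow to the right and rows downward; lengths in m; the calibration is good to about 2 mm. A picture is of the moment at which its call begins: read the wrist's pose just before it. camera_info takes no time and is no camera call.
- arm.job_done(): hands the job in, once; it reports no verdict.
The state is a dict: "t": time; "q": joint angles; "qd": joint speeds; "joint_efforts": joint torques, N m; "eef_pos": TCP position; "ee_rot": TCP orientation; "force": force on the tool from outside, world axes, zero at the start; "moment": the same for the moment, N m; "width": finger opening in m.
Only numpy, scipy, OpenCV 4.12 (cv2) and the standard library are available. Lean on these libraries where they do the work, as an engineer would, in place of code of your own. Each camera call takes 0.05 s, during which the arm holds its last target. There are 200 camera calls.

### The job

Load the three grey locating nests for tacking: lay each cut square tube flat on the base plate of the nest that fits its width and length, between its pins and end blocks. Once the 30 mm tube lies against the two pins of its wide nest, and not before, fill the bay between that tube and the fence with the two steel wedges, set flat on the plate head to tail: sloping sides together, straight sides along the tube and the fence, ends about level with the fence's ends, ready to be tapped tight.

Things in the scene. Friction and masses are not known exactly. Their poses are not given: they have to be found in the camera images.
- tube_40: loose square steel tube offcut, 40x40 mm in section, 110 mm long along its y, about 0.28 kg; origin at the centre of its underside, z up. Starts flat on a wood-topped riser, top 100 mm above the bench. Grip it across the 40 mm width at mid-length
- tube_30: loose square steel tube offcut, 30x30 mm in section, 170 mm long along its y, about 0.3 kg; origin at the centre of its underside, z up. Starts flat on a wood-topped riser, top 100 mm above the bench. Grip it across the 30 mm width at mid-length
- tube_25: loose square steel tube offcut, 25x25 mm in section, 90 mm long along its y, about 0.14 kg; origin at the centre of its underside, z up. Starts flat on a wood-topped riser, top 100 mm above the bench. Grip it across the 25 mm width at mid-length
- wedge_a: loose steel wedge 24 mm high, 100 long, with upright 16x16 mm grip stub on top (z 24 to 69), 0.5 kg. Origin on underside below stub. Along y: thick end (36 wide) at y=+40, thin end (14 wide) at y=-60. Straight side is x=-13.6; sloping side runs x=0.4 (thin end) to 22.4 (thick end). Lower edges bevelled. Starts flat on the bench. The two wedges are alike, either may go in either place
- wedge_b: loose steel wedge 24 mm high, 100 long, with upright 16x16 mm grip stub on top (z 24 to 69), 0.5 kg. Origin on underside below stub. Along y: thick end (36 wide) at y=+40, thin end (14 wide) at y=-60. Straight side is x=-13.6; sloping side runs x=0.4 (thin end) to 22.4 (thick end). Lower edges bevelled. Starts flat on the bench. The two wedges are alike, either may go in either place
- nest_40: fixed nest for the 40x40x110 mm tube: grey plate 92x152 mm, 8 thick (tube rests at z=8), long along y; origin at centre of its underside. Four bullet-nosed pins, 10 mm dia, 24 high above plate (top 9 tapered), at x=+-29, y=+-37: 48 mm between rows. Two end blocks 14 high, bevelled inside, 120 mm apart. Tube goes along y, centred on the origin
- nest_25: fixed nest for the 25x25x90 mm tube: grey plate 74x130 mm, 8 thick (tube rests at z=8), long along y; origin at centre of its underside. Four bullet-nosed pins, 8 mm dia, 20 high above plate (top 9 tapered), at x=+-20.5, y=+-30: 33 mm between rows. Two end blocks 14 high, bevelled inside, 100 mm apart. Tube goes along y, centred on the origin
- nest_30: fixed wide nest: grey plate 130x212 mm, 8 thick (top z=8), long along y, origin centre of underside. 30 mm tube lies along y at x=-38, y=0, by two 10 mm bullet pins (x=-60, y=+-60, 22 high) between end blocks 180 apart, 14 high. Fence, 24 high, y=-50..50, inner face x=33. Wedges fill the 56 mm bay: one, yaw as nest, origin near x=-7, y=10; other turned half round, near x=17, y=-10

How it is judged:
On the way:
1. the 30 mm tube lies flat in its nest while both wedges are still away from that nest (z of tube_30 in the frame of nest_30 between 0.005 and 0.0115 m and angle between tube_30's own z axis and vertical below 0.05 rad and angle between the y axis of tube_30 and the y axis of nest_30, either way round below 0.12 rad and x of tube_30 in the frame of nest_30 between -0.047 and -0.029 m and y of tube_30 in the frame of nest_30 between -0.01 and 0.01 m and horizontal distance between each of wedge_a, wedge_b and nest_30 above 0.085 m), for 0.2 s.
At the end, for the whole second after the job is handed in: All five lie flat on their nests' plates (3 mm, 0.05 rad), along the nest (0.12 rad), at rest and released: 40 and 25 mm tubes within 10 mm of centre, 30 mm tube within 9 mm across and 10 mm along, both wedges in the bay between tube and fence, head to tail, within 16 mm of place (z of tube_40 in the frame of nest_40 between 0.005 and 0.0115 m and angle between each of tube_40, tube_25, tube_30, wedge_a, wedge_b's own z axis and vertical below 0.05 rad and angle between the y axis of tube_40 and the y axis of nest_40, either way round below 0.12 rad and horizontal distance between tube_40 and nest_40 below 0.01 m and linear speed of each of tube_40, tube_25, tube_30, wedge_a, wedge_b below 0.02 m/s and angular speed of each of tube_40, tube_25, tube_30, wedge_a, wedge_b below 0.2 rad/s and z of tube_25 in the frame of nest_25 between 0.005 and 0.0115 m and angle between the y axis of tube_25 and the y axis of nest_25, either way round below 0.12 rad and horizontal distance between tube_25 and nest_25 below 0.01 m and z of tube_30 in the frame of nest_30 between 0.005 and 0.0115 m and angle between the y axis of each of tube_30, wedge_a, wedge_b and the y axis of nest_30, either way round below 0.12 rad and x of tube_30 in the frame of nest_30 between -0.047 and -0.029 m and y of tube_30 in the frame of nest_30 between -0.01 and 0.01 m and z of wedge_a in the frame of nest_30 between 0.005 and 0.0115 m and x of wedge_a in the frame of nest_30 between -0.018 and 0.026 m and y of wedge_a in the frame of nest_30 between -0.026 and 0.026 m and z of wedge_b in the frame of nest_30 between 0.005 and 0.0115 m and x of wedge_b in the frame of nest_30 between -0.018 and 0.026 m and y of wedge_b in the frame of nest_30 between -0.026 and 0.026 m); the robot touches nothing.
It also fails if it takes over 122 s, if anything falls off the work surface, if the arm or the gripper's body presses on something with over 40 N, if the wrist force passes 120 N, or if a joint passes its speed limit or range.

## Working session

There is one attempt and no reset: what is moved stays moved. The work goes in short steps, Python scripts to look and compute and a tool call to move; the robot and the scene stay as the last step left them, time stands still between calls to the robot, and variables do not carry over. Pictures are saved under pics/ and viewed, on a budget of 14 in all, crops included, one or two more only if the job needs it, and the job is handed in when it is done.

Besides the shell and the picture viewer there is one more tool, called after ">>>" as a command line: name --argument value ..., lists and objects as JSON in quotes. arm_command: Moves the arm, as the interface text tells. Its arguments: {"type":"object","properties":{"motion":{"type":"array","items":{"type":"array"}},"newtons":{"type":"number"}},"required":["motion"]}

```bash
mkdir -p pics
python3 - <<'E'
from station import arm
import cv2,numpy as np
np.set_printoptions(precision=4,suppress=True)
print(arm.get_state())
for n in("top","side","wrist"):
    print(n,arm.camera_info(n))
    f=arm.grab_frame(n); np.save(f'{n}0.npy',f); cv2.imwrite(f'pics/{n}0.png',f[:,:,::-1])
E
```

```text
{'t': 0.0, 'q': array([ 1.5321,  0.3594,  0.0111, -0.0004, -1.2241, -0.2881]), 'qd': array([-0.0008, -0.0004,  0.001 , -0.0004, -0.0002, -0.0002]), 'joint_efforts': array([ -0.0002, -58.2722,  29.3059,   6.9971,   0.007 ,  -0.0002]), 'eef_pos': array([0.2165, 0.6388, 0.2476]), 'ee_rot': array([ 3.1399, -0.0001, -0.3269]), 'force': array([-0.2819,  0.8071,  0.4947]), 'moment': array([ 0.0318, -0.0214,  0.0166]), 'width': 0.0880822682254024}
top {'fov_y': 46.854626697805635, 'cx': 279.80595210804864, 'cy': 214.47496066205463, 'view': array([[-0.0178, -0.9998,  0.0112,  0.0826],
       [-0.9983,  0.0172, -0.0554,  0.5062],
       [ 0.0552, -0.0121, -0.9984,  1.2481],
       [ 0.    ,  0.    ,  0.    ,  1.    ]])}
side {'fov_y': 50.41859663292477, 'cx': 279.84560163864165, 'cy': 207.38526962150814, 'view': array([[ 0.647 ,  0.7625, -0.001 , -0.3833],
       [ 0.5424, -0.4611, -0.7022, -0.1587],
       [-0.5359,  0.4538, -0.7119,  1.5032],
       [ 0.    ,  0.    ,  0.    ,  1.    ]])}
wrist {'fov_y': 71.79089050499203, 'cx': 274.9850354233602, 'cy': 210.53950251793617, 'tool_from_camera': array([[ 0.0016, -0.9619, -0.2733,  0.0742],
       [ 1.    ,  0.0014,  0.0008, -0.0002],
       [-0.0004, -0.2733,  0.9619, -0.1359],
       [ 0.    ,  0.    ,  0.    ,  1.    ]])}
```

View pics/top0.png

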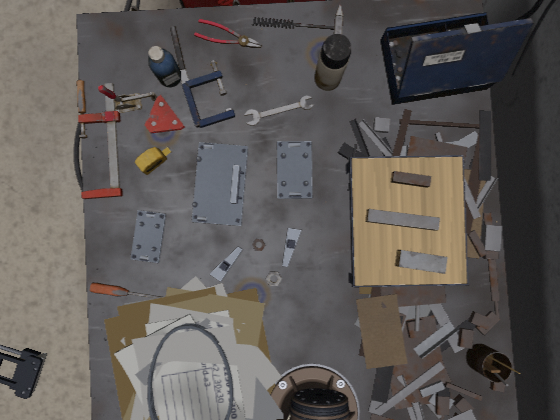

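View pics/side0.png

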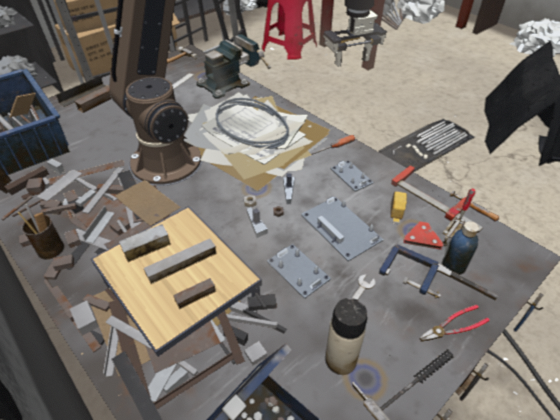

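The top view shows nest_25 near (148,236), nest_30 near (220,184), nest_40 near (294,170), the wedges near (227,263) and (291,246), and the tubes on the riser: 25 at (411,179), 30 at (402,219), 40 at (421,261). The side view agrees. Next I'll enlarge the work area.

```bash
cat > h.py <<'E'
import numpy as np,cv2
from station import arm
from scipy.spatial.transform import Rotation as R
np.set_printoptions(precision=4,suppress=True)
def cam(n,st=None):
    c=arm.camera_info(n); f=210/np.tan(np.radians(c['fov_y']/2))
    if n=='wrist':
        T=np.eye(4);T[:3,:3]=R.from_euler('xyz',st['ee_rot']).as_matrix();T[:3,3]=st['eef_pos']
        V=np.linalg.inv(T@c['tool_from_camera'])
    else: V=c['view']
    return f,c['cx'],c['cy'],V
def proj(C,P):
    f,cx,cy,V=C; p=np.asarray(P)@V[:3,:3].T+V[:3,3]
    return np.c_[f*p[:,0]/p[:,2]+cx,f*p[:,1]/p[:,2]+cy]
def back(C,uv,z):
    f,cx,cy,V=C; uv=np.atleast_2d(uv).astype(float)
    d=np.c_[(uv[:,0]-cx)/f,(uv[:,1]-cy)/f,np.ones(len(uv))]@V[:3,:3]
    o=-V[:3,:3].T@V[:3,3]; s=(z-o[2])/d[:,2]; return o+d*s[:,None]
def rect(C,uv,z):
    """centre,yaw of long axis,size from 4 corners"""
    p=back(C,uv,z)[:,:2]; return p
def edges(w,l,z): return np.array([[-w/2,-l/2,z],[w/2,-l/2,z],[w/2,l/2,z],[-w/2,l/2,z]])
def place(P,x,y,a):
    c,s=np.cos(a),np.sin(a); P=np.asarray(P,float)
    return np.c_[x+c*P[:,0]-s*P[:,1],y+s*P[:,0]+c*P[:,1],P[:,2]]
def fit(C,uv,P,x0):
    from scipy.optimize import least_squares
    r=least_squares(lambda v:(proj(C,place(P,*v))-uv).ravel(),x0); return r.x,np.abs(r.fun).max()
E
python3 - <<'E'
from h import *
f=np.load('top0.npy')[:,:,::-1]
a=cv2.resize(f[135:295,120:320],None,fx=4,fy=4,interpolation=cv2.INTER_CUBIC)[:600]
b=cv2.resize(f[150:285,345:475],None,fx=4,fy=4,interpolation=cv2.INTER_CUBIC)
cv2.imwrite('pics/a.png',a);cv2.imwrite('pics/b.png',b)
C=cam('top')
for n,uv,z in(('n25',(148,236),.008),('n30',(220,184),.008),('n40',(294,170),.008),('wa',(227,263),.02),('wb',(291,246),.02),('t25',(411,179),.125),('t30',(402,219),.13),('t40',(421,261),.14)):
  print(n,back(C,uv,z))
E
```

```text
n25 [[0.4577 0.4174 0.008 ]]
n30 [[0.5906 0.229  0.008 ]]
n40 [[0.6243 0.0343 0.008 ]]
wa [[0.3846 0.2119 0.02  ]]
wb [[0.4253 0.0464 0.02  ]]
t25 [[ 0.5809 -0.2399  0.125 ]]
t30 [[ 0.4855 -0.214   0.13  ]]
t40 [[ 0.3861 -0.2527  0.14  ]]
```

View pics/a.png

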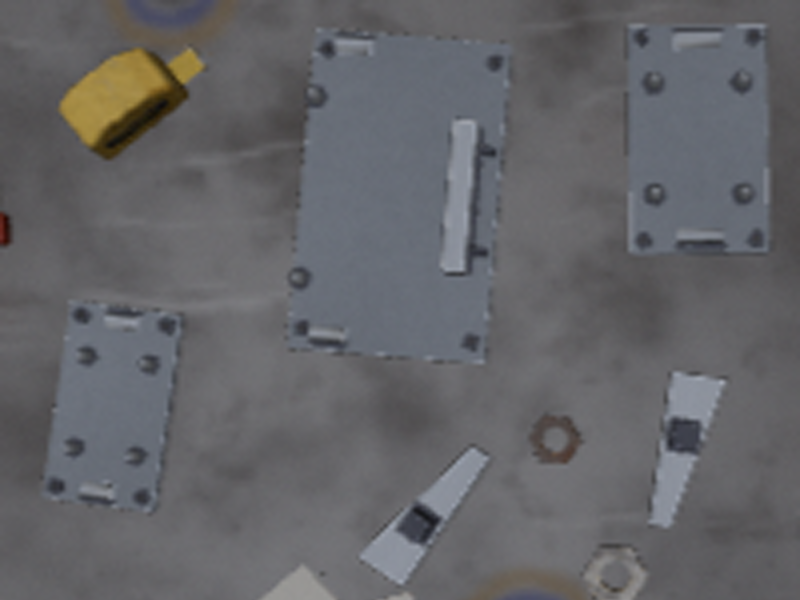

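View pics/b.png

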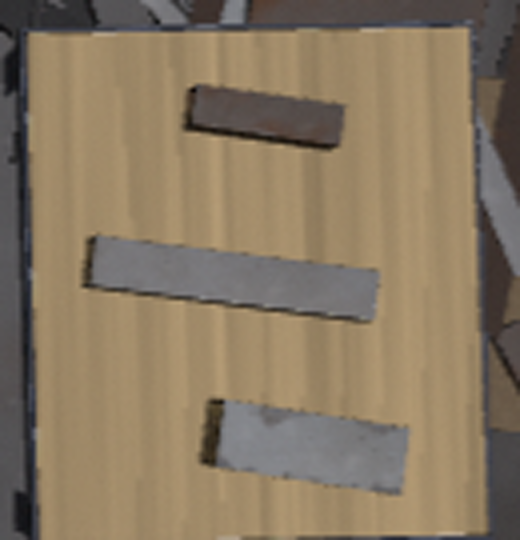

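Picture a shows the nest plates' corners, the wedges (thick ends at the lower left and at the top) and the fence. Picture b shows the top faces of the tubes on the riser. I'll fit the poses from these corners.

```bash
cat > m.py <<'E'
from h import *
C=cam('top')
W=np.array([[-13.6,40,24],[22.4,40,24],[.4,-60,24],[-13.6,-60,24]])/1e3
d={'n30':('a',[(317,29),(511,42),(485,362),(289,348)],edges(.13,.212,.008)[[3,2,1,0]],[.59,.23,-1.57]),
'n40':('a',[(629,25),(767,25),(768,252),(629,253)],edges(.092,.152,.008)[[3,2,1,0]],[.62,.03,-1.57]),
'n25':('a',[(70,301),(183,313),(155,512),(44,495)],edges(.074,.13,.008)[[3,2,1,0]],[.46,.42,-1.6]),
'wr':('a',[(673,373),(727,380),(669,527),(649,523)],W,[.43,.05,-1.6]),
'wl':('a',[(401,585),(361,558),(473,446),(490,459)],W,[.38,.21,2.4]),
't25':('b',[(197,87),(345,104),(339,146),(191,129)],edges(.025,.09,.125)[[0,3,2,1]],[.58,-.24,3]),
't30':('b',[(97,236),(379,269),(373,321),(91,285)],edges(.03,.17,.13)[[0,3,2,1]],[.48,-.21,3]),
't40':('b',[(224,401),(408,427),(401,493),(217,464)],edges(.04,.11,.14)[[0,3,2,1]],[.38,-.25,3])}
for n,(i,uv,P,x0) in d.items():
    uv=(np.array(uv)+.5)/4-.5+([120,135] if i=='a' else [345,150])
    v,e=fit(C,uv,P,x0); p=back(C,uv,P[0,2])
    print(n,v[:2],np.degrees(v[2]).round(1),'err px',e.round(2),'sides mm',(1e3*np.linalg.norm(p-np.roll(p,1,0),axis=1)).round(1),'reach',np.hypot(*v[:2]).round(3))
E
python3 m.py
```

```text
n30 [0.5925 0.2295] -95.3 err px 0.47 sides mm [210.7 127.9 211.4 128. ] reach 0.635
n40 [0.6264 0.0337] -90.9 err px 0.38 sides mm [150.8  91.  150.3  91.1] reach 0.627
n25 [0.4581 0.4177] -98.1 err px 0.64 sides mm [126.9  74.  130.3  72.7] reach 0.62
wr [0.4318 0.0476] -100.2 err px 0.57 sides mm [ 97.5  35.1 101.5  13.1] reach 0.434
wl [0.3782 0.2169] 55.1 err px 1.0 sides mm [ 98.3  30.9 101.   13.8] reach 0.436
t25 [ 0.5815 -0.2414] 172.3 err px 0.41 sides mm [25.5 89.2 25.6 89.1] reach 0.63
t30 [ 0.4853 -0.2173] 172.0 err px 0.44 sides mm [ 29.3 168.4  31.1 168.4] reach 0.532
t40 [ 0.3856 -0.2568] 170.6 err px 0.64 sides mm [ 37.  108.8  38.7 108.8] reach 0.463
```

The back-projected sides agree with the given sizes, apart from the thick end of the left wedge (31 mm instead of 36). I'll fly over the nests for a closer wrist look on the way.

>>> arm_command --motion '[[[15,10.7,0],[0,0,0],1],[[30,21.5,0],[0,0,0],1],[[30,21.5,0],[0,0,0],1],[[30,21.5,0],[0,0,0],1],[[30,21.5,0],[0,0,0],1],[[30,21.5,0],[0,0,0],1],[[30,21.5,0],[0,0,0],1],[[30,21.5,0],[0,0,0],1],[[30,21.5,0],[0,0,0],1],[[30,21.5,0],[0,0,0],1],[[30,21.5,0],[0,0,0],1],[[30,21.5,0],[0,0,0],1],[[30,21.5,0],[0,0,0],1],[[30,21.5,0],[0,0,0],1],[[15,10.7,0],[0,0,0],1],[[0,0,0],[0,0,0],1],[[0,0,0],[0,0,0],1]]'

```text
t: 1.57
eef_pos: [0.5182, 0.2184, 0.2482]
ee_rot: [3.141, 0.0, -0.329]
force: [-0.9, -0.6, -0.1]
width: 0.0877
```

```bash
cat >> h.py <<'E'
def shot(n,name,crop=None,k=1):
    s=arm.get_state(); f=arm.grab_frame(n)
    np.savez(name+'.npz',f=f,eef_pos=s['eef_pos'],ee_rot=s['ee_rot'])
    if crop: f=f[crop[1]:crop[3],crop[0]:crop[2]]
    cv2.imwrite(f'pics/{name}.png',cv2.resize(f,None,fx=k,fy=k,interpolation=cv2.INTER_CUBIC)[:,:,::-1]); return s
E
python3 -c "
from h import *
s=shot('wrist','w1',k=1.4); print(s)"
```

```text
{'t': 1.5667, 'q': array([ 0.7467,  0.1748, -0.2402, -0.0002, -1.1563,  0.4948]), 'qd': array([ 0.0369, -0.0029, -0.0018, -0.0021, -0.0011, -0.0111]), 'joint_efforts': array([ -1.1631, -42.8246,  28.6897,   6.8843,   0.0459,   0.1856]), 'eef_pos': array([0.5182, 0.2184, 0.2482]), 'ee_rot': array([ 3.1412,  0.0004, -0.3293]), 'force': array([-0.9345, -0.6265, -0.0948]), 'moment': array([ 0.0288,  0.0428, -0.0656]), 'width': 0.08771640592458828}
```

View pics/w1.png

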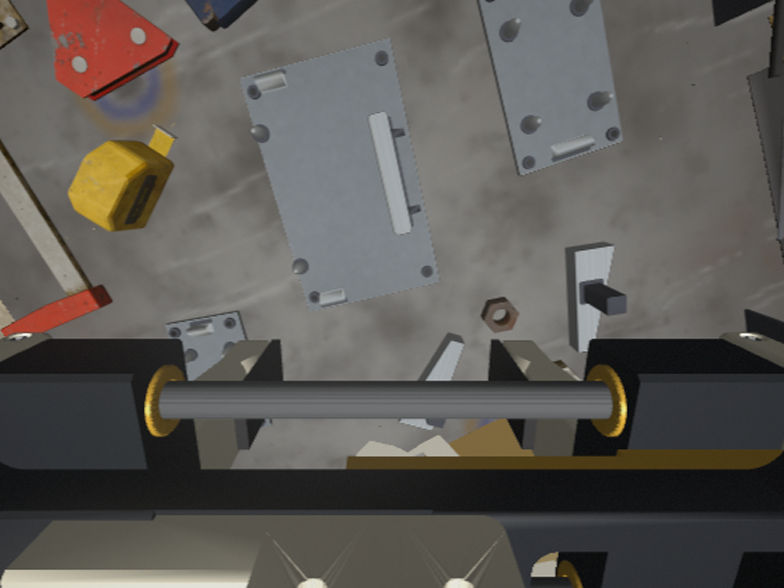

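The wrist view shows the whole of nest_30 (plate corners (241,76), (389,38), (439,279), (316,307)), the lower end of nest_40 with corners (519,175) and (621,140), and the right wedge near (590,295). I'll compare this with the top camera.

```bash
cat > m2.py <<'E'
from h import *
from m import W
def ld(n): return cam('wrist',np.load(n+'.npz'))
C=ld('w1'); px=lambda a:(np.array(a)+.5)/1.4-.5
def go(n,uv,P,x0):
    v,e=fit(C,px(uv),P,x0);print('W',n,v[:2],np.degrees(v[2]).round(2),e.round(2),(proj(C,place(P,*x0))*1.4).round())
go('n30',[(241,76),(389,38),(439,279),(316,307)],edges(.13,.212,.008)[[3,2,1,0]],[.5925,.2295,-1.663])
go('n40',[(621,140),(519,175)],edges(.092,.152,.008)[[1,0]],[.6264,.0337,-1.586])
go('wr',[(575,248),(613,243),(590,352),(577,350)],W,[.4318,.0476,-1.749])
E
python3 m2.py|grep -A3 W
```

```text
W n30 [0.5946 0.2275] -95.06 2.98 [[238.  79.]
 [390.  38.]
 [441. 283.]
 [310. 313.]]
W n40 [0.6297 0.035 ] -90.14 0.49 [[623. 144.]
 [519. 178.]]
W wr [0.4358 0.0479] -100.39 1.89 [[575. 253.]
 [615. 247.]
 [592. 353.]
 [577. 355.]]
```

Both cameras agree to within about 3 mm. I'll add a move planner and then go to hover over the tubes.

```bash
cat >> h.py <<'E'
def plan(target,yaw_deg,n,g,start=None):
    """rows (tool axes, mm/deg) for a straight move to target with tool pointing down"""
    s=arm.get_state(); p=np.array(s['eef_pos']) if start is None else np.array(start[:3])
    y=np.degrees(s['ee_rot'][2]) if start is None else start[3]
    w=np.ones(n); 
    if n>3: w[0]=w[-1]=.5
    w/=w.sum(); D=1e3*(np.array(target)-p); dy=(yaw_deg-y+180)%360-180; out=[]
    for k in w:
        a=np.radians(y); c,si=np.cos(a),np.sin(a); d=D*k
        out.append([[round(float(c*d[0]+si*d[1]),1),round(float(si*d[0]-c*d[1]),1),round(float(-d[2]),1)],[0,0,round(float(-dy*k),2)],g]); y+=dy*k
    m=max(np.linalg.norm(r[0]) for r in out)
    print(f'max {m:.1f} mm',out)
E
python3 -c "
from h import *
plan([.485,-.217,.255],-98,14,1)"
```

```text
max 33.7 mm [[[4.2, 16.3, -0.3], [0, 0, 3.05], 1], [[10.1, 32.1, -0.5], [0, 0, 6.09], 1], [[13.5, 30.8, -0.5], [0, 0, 6.09], 1], [[16.7, 29.2, -0.5], [0, 0, 6.09], 1], [[19.7, 27.3, -0.5], [0, 0, 6.09], 1], [[22.5, 25.0, -0.5], [0, 0, 6.09], 1], [[25.0, 22.5, -0.5], [0, 0, 6.09], 1], [[27.2, 19.7, -0.5], [0, 0, 6.09], 1], [[29.2, 16.7, -0.5], [0, 0, 6.09], 1], [[30.8, 13.5, -0.5], [0, 0, 6.09], 1], [[32.1, 10.2, -0.5], [0, 0, 6.09], 1], [[33.0, 6.7, -0.5], [0, 0, 6.09], 1], [[33.5, 3.2, -0.5], [0, 0, 6.09], 1], [[16.8, -0.2, -0.3], [0, 0, 3.05], 1]]
```

>>> arm_command --motion '[[[4.2,16.3,-0.3],[0,0,3.05],1],[[10.1,32.1,-0.5],[0,0,6.09],1],[[13.5,30.8,-0.5],[0,0,6.09],1],[[16.7,29.2,-0.5],[0,0,6.09],1],[[19.7,27.3,-0.5],[0,0,6.09],1],[[22.5,25.0,-0.5],[0,0,6.09],1],[[25.0,22.5,-0.5],[0,0,6.09],1],[[27.2,19.7,-0.5],[0,0,6.09],1],[[29.2,16.7,-0.5],[0,0,6.09],1],[[30.8,13.5,-0.5],[0,0,6.09],1],[[32.1,10.2,-0.5],[0,0,6.09],1],[[33.0,6.7,-0.5],[0,0,6.09],1],[[33.5,3.2,-0.5],[0,0,6.09],1],[[16.8,-0.2,-0.3],[0,0,3.05],1],[[0,0,0],[0,0,0],1],[[0,0,0],[0,0,0],1],[[0,0,0],[0,0,0],1]]'

```text
t: 3.03
eef_pos: [0.4859, -0.2158, 0.2551]
ee_rot: [3.141, 0.0, -1.707]
force: [0.7, 0.5, -0.3]
width: 0.0878
```

```bash
python3 -c "
from h import *
s=shot('wrist','w2',k=1.4); print(s['eef_pos'],s['ee_rot'],s['q'],s['qd'])"
```

```text
[ 0.4859 -0.2158  0.2551] [ 3.1414  0.0002 -1.707 ] [-0.049   0.1182 -0.2925 -0.0002 -1.1603 -0.0872] [ 0.0128 -0.0037 -0.002   0.0019 -0.0006  0.0019]
```

View pics/w2.png

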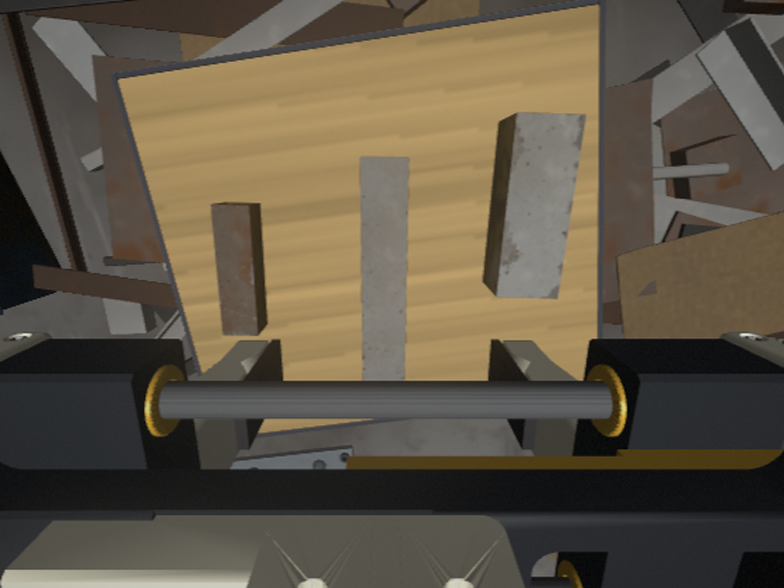

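The wrist view shows the top faces of all three tubes: t25 (211,203)-(258,335), t30 with its far end at (360,156)-(409,157), and t40 (515,112)-(558,298).

```bash
cat > m3.py <<'E'
from h import *
C=cam('wrist',np.load('w2.npz')); px=lambda a:(np.array(a)+.5)/1.4-.5
def go(n,uv,P,x0):
    P=P[:len(uv)];p=back(C,px(uv),P[0,2])
    v,e=fit(C,px(uv),P,x0);print('W',n,v[:2],np.degrees(v[2]).round(2),e.round(2),(1e3*np.linalg.norm(p-np.roll(p,1,0),axis=1)).round(1))
o=[1,0,3,2]
go('t25',[(211,203),(248,204),(258,335),(222,335)],edges(.025,.09,.125)[o],[.5815,-.2414,-.134])
go('t30',[(360,156),(409,157)],edges(.03,.17,.13)[o],[.4853,-.2173,-.14])
go('t40',[(515,112),(585,114),(558,298),(497,297)],edges(.04,.11,.14)[o],[.3856,-.2568,-.164])
print(np.degrees(arm.get_state()['ee_rot'][2]))
plan([.4855,-.217,.112],-98,4,1)
E
python3 m3.py
```

```text
W t25 [ 0.5842 -0.2431] -9.0 0.8 [90.4 23.6 89.7 25.2]
W t30 [ 0.488  -0.2183] -8.82 0.09 [29.8 29.8]
W t40 [ 0.387  -0.2582] -8.92 0.43 [109.7  40.  109.3  39.3]
-97.77884317549156
max 47.7 mm [[[0.3, 0.1, 23.9], [0, 0, 0.04], 1], [[0.5, 0.1, 47.7], [0, 0, 0.07], 1], [[0.5, 0.1, 47.7], [0, 0, 0.07], 1], [[0.3, 0.1, 23.9], [0, 0, 0.04], 1]]
```

```bash
python3 -c "
from h import *
plan([.4868,-.2178,.128],-98.6,6,1)"
```

```text
max 25.4 mm [[[0.2, -0.1, 12.7], [0, 0, 0.08], 1], [[0.4, -0.2, 25.4], [0, 0, 0.16], 1], [[0.4, -0.2, 25.4], [0, 0, 0.16], 1], [[0.4, -0.2, 25.4], [0, 0, 0.16], 1], [[0.4, -0.2, 25.4], [0, 0, 0.16], 1], [[0.2, -0.1, 12.7], [0, 0, 0.08], 1]]
```

>>> arm_command --motion '[[[0.2,-0.1,12.7],[0,0,0.08],1],[[0.4,-0.2,25.4],[0,0,0.16],1],[[0.4,-0.2,25.4],[0,0,0.16],1],[[0.4,-0.2,25.4],[0,0,0.16],1],[[0.4,-0.2,25.4],[0,0,0.16],1],[[0.2,-0.1,12.7],[0,0,0.08],1],[[0,0,0],[0,0,0],1],[[0,0,0],[0,0,0],0],[[0,0,0],[0,0,0],0],[[0,0,0],[0,0,0],0],[[0,0,0],[0,0,0],0],[[0,0,0],[0,0,0],0],[[0,0,0],[0,0,0],0],[[0,0,0],[0,0,0],0],[[0,0,0],[0,0,0],0]]' --newtons 35

```text
t: 4.33
eef_pos: [0.4866, -0.2189, 0.1283]
ee_rot: [-3.141, 0.0, -1.723]
force: [0.2, 0.1, -0.8]
width: 0.04
```

```bash
python3 -c "
from h import *
s=arm.get_state();print(s['force'],s['width'],s['eef_pos'])
c=np.radians(-95.2);n=[.594,.228]
# tube centre in nest (-.038,0)
print(place([[-.038,0,0]],*n,c))
plan([*s['eef_pos'][:2],.258],-98.6,6,0)
"
```

```text
[ 0.1751  0.1423 -0.7809] 0.039985453251655236 [ 0.4866 -0.2189  0.1283]
[[0.5974 0.2658 0.    ]]
max 25.9 mm [[[-0.0, 0.0, -13.0], [0, 0, -0.01], 0], [[-0.0, 0.0, -25.9], [0, 0, -0.02], 0], [[-0.0, 0.0, -25.9], [0, 0, -0.02], 0], [[-0.0, 0.0, -25.9], [0, 0, -0.02], 0], [[-0.0, 0.0, -25.9], [0, 0, -0.02], 0], [[-0.0, 0.0, -13.0], [0, 0, -0.01], 0]]
```

>>> arm_command --motion '[[[0,0,0],[0,0,0],0],[[0,0,0],[0,0,0],0],[[0,0,0],[0,0,0],0],[[0,0,0],[0,0,0],0],[[0,0,-8],[0,0,0],0],[[0,0,-20],[0,0,0],0],[[0,0,-20],[0,0,0],0],[[0,0,-20],[0,0,0],0],[[0,0,-12],[0,0,0],0]]' --newtons 35

```text
t: 5.08
eef_pos: [0.4868, -0.219, 0.2104]
ee_rot: [-3.14, -0.0, -1.723]
force: [-0.2, -0.0, -3.1]
width: 0.0299
```

```bash
python3 -c "
from h import *
s=arm.get_state();print(s['force'],s['width'],s['eef_pos'])
plan([.575,.266,.2],-5.2,18,0)
"
```

```text
[-0.2106 -0.05   -3.0564] 0.02986909455848206 [ 0.4868 -0.219   0.2104]
max 29.1 mm [[[-14.5, -0.4, 0.3], [0, 0, -2.75], 0], [[-28.9, -2.2, 0.6], [0, 0, -5.5], 0], [[-28.6, -5.0, 0.6], [0, 0, -5.5], 0], [[-28.0, -7.7, 0.6], [0, 0, -5.5], 0], [[-27.1, -10.3, 0.6], [0, 0, -5.5], 0], [[-26.0, -12.9, 0.6], [0, 0, -5.5], 0], [[-24.6, -15.3, 0.6], [0, 0, -5.5], 0], [[-23.0, -17.6, 0.6], [0, 0, -5.5], 0], [[-21.3, -19.7, 0.6], [0, 0, -5.5], 0], [[-19.3, -21.7, 0.6], [0, 0, -5.5], 0], [[-17.1, -23.4, 0.6], [0, 0, -5.5], 0], [[-14.8, -24.9, 0.6], [0, 0, -5.5], 0], [[-12.3, -26.2, 0.6], [0, 0, -5.5], 0], [[-9.7, -27.3, 0.6], [0, 0, -5.5], 0], [[-7.1, -28.1, 0.6], [0, 0, -5.5], 0], [[-4.4, -28.7, 0.6], [0, 0, -5.5], 0], [[-1.6, -29.0, 0.6], [0, 0, -5.5], 0], [[0.6, -14.5, 0.3], [0, 0, -2.75], 0]]
```

>>> arm_command --motion '[[[-14.5,-0.4,0.3],[0,0,-2.75],0],[[-28.9,-2.2,0.6],[0,0,-5.5],0],[[-28.6,-5.0,0.6],[0,0,-5.5],0],[[-28.0,-7.7,0.6],[0,0,-5.5],0],[[-27.1,-10.3,0.6],[0,0,-5.5],0],[[-26.0,-12.9,0.6],[0,0,-5.5],0],[[-24.6,-15.3,0.6],[0,0,-5.5],0],[[-23.0,-17.6,0.6],[0,0,-5.5],0],[[-21.3,-19.7,0.6],[0,0,-5.5],0],[[-19.3,-21.7,0.6],[0,0,-5.5],0],[[-17.1,-23.4,0.6],[0,0,-5.5],0],[[-14.8,-24.9,0.6],[0,0,-5.5],0],[[-12.3,-26.2,0.6],[0,0,-5.5],0],[[-9.7,-27.3,0.6],[0,0,-5.5],0],[[-7.1,-28.1,0.6],[0,0,-5.5],0],[[-4.4,-28.7,0.6],[0,0,-5.5],0],[[-1.6,-29.0,0.6],[0,0,-5.5],0],[[0.6,-14.5,0.3],[0,0,-2.75],0],[[0,0,0],[0,0,0],0],[[0,0,0],[0,0,0],0]]'

```text
t: 6.75
eef_pos: [0.5741, 0.2667, 0.1973]
ee_rot: [3.14, 0.001, -0.09]
force: [0.3, 0.8, -4.1]
width: 0.0298
```

```bash
python3 -c "
from h import *
s=shot('wrist','w3',k=1.4); print(s['eef_pos'],s['ee_rot'],s['width'],s['qd'])"
```

```text
[0.5741 0.2667 0.1973] [ 3.1405  0.0015 -0.0904] 0.02975599397928898 [-0.0216 -0.0165 -0.0201  0.0017  0.0013 -0.0091]
```

View pics/w3.png

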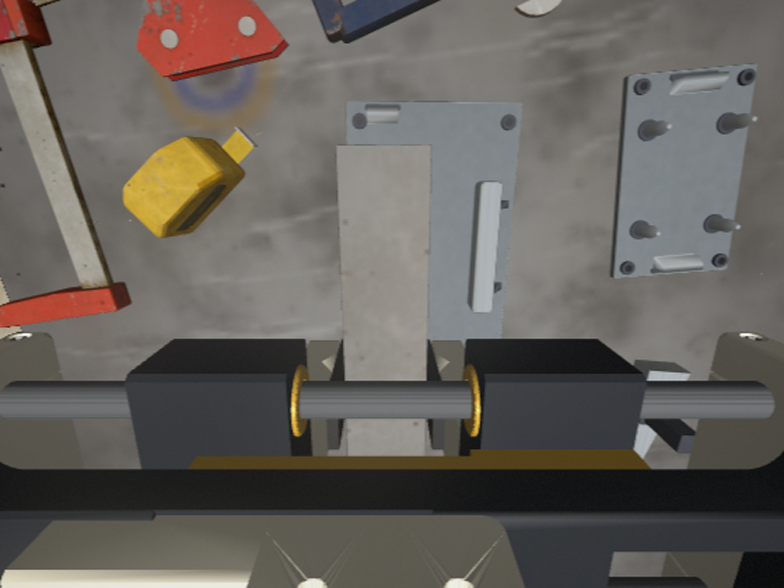

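The wrist view shows the held tube's far end at (337,145)-(431,145), the nest_30 far corners (346,102) and (521,103), the fence at (471..501,181..311), and all of nest_40 at (612..757,65..277).

```bash
cat > m4.py <<'E'
from h import *
C=cam('wrist',np.load('w3.npz')); px=lambda a:(np.array(a)+.5)/1.4-.5
def go(n,uv,P,x0):
    v,e=fit(C,px(uv),P,x0);print('W',n,v[:2],np.degrees(v[2]).round(2),e.round(2)); return v
P=np.array([[-65,106,8],[65,106,8],[33,50,32],[33,-50,32]])/1e3
n=go('n30',[(346,102),(521,103),(480,181),(471,311)],P,[.594,.228,-1.66])
go('n40',[(626,76),(757,65),(729,268),(612,277)],edges(.092,.152,.008)[[3,2,1,0]],[.628,.034,-1.586])
t=go('t30',[(337,145),(431,145)],edges(.03,.17,.199)[[3,2]],[.574,.266,-1.66])
print('goal',place([[-.038,0,0]],*n))
E
python3 m4.py
```

```text
W n30 [0.594  0.2298] -95.37 2.11
W n40 [0.6283 0.0335] -89.88 1.74
W t30 [0.5737 0.2671] -95.08 0.92
goal [[0.5975 0.2676 0.    ]]
```

```bash
python3 -c "
from h import *
plan([.5978,.2672,.1],-5.3,6,0)
"
```

```text
max 20.1 mm [[[2.3, -0.3, 9.7], [0, 0, 0.01], 0], [[4.7, -0.7, 19.5], [0, 0, 0.01], 0], [[4.7, -0.7, 19.5], [0, 0, 0.01], 0], [[4.7, -0.7, 19.5], [0, 0, 0.01], 0], [[4.7, -0.7, 19.5], [0, 0, 0.01], 0], [[2.3, -0.3, 9.7], [0, 0, 0.01], 0]]
```

>>> arm_command --motion '[[[2.3,-0.3,9.7],[0,0,0],0],[[4.7,-0.7,19.5],[0,0,0],0],[[4.7,-0.7,19.5],[0,0,0],0],[[4.7,-0.7,19.5],[0,0,0],0],[[4.7,-0.7,19.5],[0,0,0],0],[[2.3,-0.3,9.7],[0,0,0],0],[[0,0,15],[0,0,0],0],[[0,0,15],[0,0,0],0],[[0,0,15],[0,0,0],0],[[0,0,8],[0,0,0],0],[[0,0,4],[0,0,0],0],[[0,0,2],[0,0,0],0],[[0,0,2],[0,0,0],0],[[0,0,0],[0,0,0],0]]'

```text
t: 7.97
eef_pos: [0.5986, 0.2676, 0.04]
ee_rot: [-3.141, -0.001, -0.091]
force: [-0.3, -0.0, -2.1]
width: 0.0301
```

```bash
python3 -c "
from h import *
s=arm.get_state();print(s['force'],s['width'],s['eef_pos'],s['ee_rot'],s['moment'])
"
```

```text
[-0.2588 -0.0211 -2.1123] 0.030116441346863587 [0.5986 0.2676 0.04  ] [-3.141  -0.0007 -0.0909] [-0.0588 -0.0129 -0.0194]
```

>>> arm_command --motion '[[[0,0,2],[0,0,0],0],[[0,0,1],[0,0,0],0],[[0,0,1],[0,0,0],0],[[0,0,0],[0,0,0],0]]'

```text
t: 8.3
eef_pos: [0.5985, 0.2677, 0.0362]
ee_rot: [-3.141, -0.001, -0.09]
force: [-1.2, -0.5, 0.7]
width: 0.0299
```

>>> arm_command --motion '[[[0,0,0],[0,0,0],0.6],[[0,0,0],[0,0,0],0.6],[[0,0,0],[0,0,0],0.6],[[0,0,0],[0,0,0],0.6],[[0,0,-8],[0,0,0],0.6],[[0,0,-20],[0,0,0],0.6],[[0,0,-40],[0,0,0],0.6],[[0,0,-40],[0,0,0],0.6],[[0,0,-40],[0,0,0],0.6],[[0,0,-20],[0,0,0],0.6],[[0,0,0],[0,0,0],0.8],[[0,0,0],[0,0,0],0.8]]'

```text
t: 9.3
eef_pos: [0.5989, 0.2679, 0.2062]
ee_rot: [-3.139, -0.003, -0.091]
force: [0.3, -0.5, -1.4]
width: 0.0615
```

```bash
python3 -c "
from h import *
s=shot('wrist','w4',k=1.4)
print(s['force'],s['width'],s['eef_pos'],s['ee_rot'])
plan([.3863,-.2575,.2],-99,18,.8)
"
```

```text
[ 0.2553 -0.5365 -1.4226] 0.061458539071711074 [0.5989 0.2679 0.2062] [-3.1386 -0.0029 -0.0909]
max 33.3 mm [[[-4.8, 15.9, 0.1], [0, 0, 2.76], 0.8], [[-8.1, 32.3, 0.3], [0, 0, 5.52], 0.8], [[-4.9, 32.9, 0.3], [0, 0, 5.52], 0.8], [[-1.7, 33.3, 0.3], [0, 0, 5.52], 0.8], [[1.5, 33.3, 0.3], [0, 0, 5.52], 0.8], [[4.7, 33.0, 0.3], [0, 0, 5.52], 0.8], [[7.8, 32.4, 0.3], [0, 0, 5.52], 0.8], [[10.9, 31.5, 0.3], [0, 0, 5.52], 0.8], [[13.9, 30.3, 0.3], [0, 0, 5.52], 0.8], [[16.7, 28.8, 0.3], [0, 0, 5.52], 0.8], [[19.4, 27.1, 0.3], [0, 0, 5.52], 0.8], [[21.9, 25.1, 0.3], [0, 0, 5.52], 0.8], [[24.2, 22.8, 0.3], [0, 0, 5.52], 0.8], [[26.3, 20.4, 0.3], [0, 0, 5.52], 0.8], [[28.2, 17.8, 0.3], [0, 0, 5.52], 0.8], [[29.7, 15.0, 0.3], [0, 0, 5.52], 0.8], [[31.0, 12.1, 0.3], [0, 0, 5.52], 0.8], [[16.0, 4.5, 0.1], [0, 0, 2.76], 0.8]]
```

View pics/w4.png

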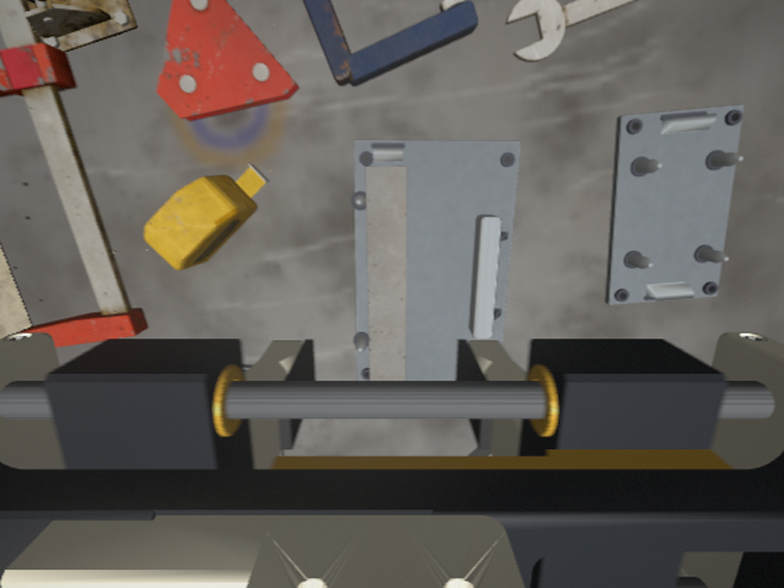

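The 30 mm tube lies in its nest along the pins (365..406, 166..380), clear of the end block. I'll go to the 40 mm tube.

>>> arm_command --motion '[[[-4.8,15.9,0.1],[0,0,2.76],0.8],[[-8.1,32.3,0.3],[0,0,5.52],0.8],[[-4.9,32.9,0.3],[0,0,5.52],0.8],[[-1.7,33.3,0.3],[0,0,5.52],0.8],[[1.5,33.3,0.3],[0,0,5.52],0.8],[[4.7,33.0,0.3],[0,0,5.52],0.8],[[7.8,32.4,0.3],[0,0,5.52],0.8],[[10.9,31.5,0.3],[0,0,5.52],0.8],[[13.9,30.3,0.3],[0,0,5.52],0.8],[[16.7,28.8,0.3],[0,0,5.52],0.8],[[19.4,27.1,0.3],[0,0,5.52],0.8],[[21.9,25.1,0.3],[0,0,5.52],0.8],[[24.2,22.8,0.3],[0,0,5.52],0.8],[[26.3,20.4,0.3],[0,0,5.52],0.8],[[28.2,17.8,0.3],[0,0,5.52],0.8],[[29.7,15.0,0.3],[0,0,5.52],0.8],[[31.0,12.1,0.3],[0,0,5.52],0.8],[[16.0,4.5,0.1],[0,0,2.76],0.8],[[0,0,0],[0,0,0],0.8],[[0,0,0],[0,0,0],0.8]]'

```text
t: 11.02
eef_pos: [0.385, -0.258, 0.1974]
ee_rot: [3.139, 0.0, -1.731]
force: [0.1, 0.6, 0.8]
width: 0.0703
```

```bash
python3 -c "
from h import *
s=arm.get_state()
print(s['force'],s['width'],s['eef_pos'],s['ee_rot'],s['q'])
plan([.3863,-.2575,.1305],-99,5,.8)
"
```

```text
[0.076  0.6077 0.757 ] 0.0702896690910436 [ 0.385  -0.258   0.1974] [ 3.139   0.0002 -1.7305] [-0.1639  0.0499 -0.5098 -0.0003 -1.0136  0.0043]
max 16.7 mm [[[-0.1, -0.1, 8.4], [0, 0, -0.02], 0.8], [[-0.2, -0.3, 16.7], [0, 0, -0.04], 0.8], [[-0.2, -0.3, 16.7], [0, 0, -0.04], 0.8], [[-0.2, -0.3, 16.7], [0, 0, -0.04], 0.8], [[-0.1, -0.1, 8.4], [0, 0, -0.02], 0.8]]
```

>>> arm_command --motion '[[[-0.1,-0.1,8.4],[0,0,0],0.8],[[-0.2,-0.3,16.7],[0,0,0],0.8],[[-0.2,-0.3,16.7],[0,0,0],0.8],[[-0.2,-0.3,16.7],[0,0,0],0.8],[[-0.1,-0.1,8.4],[0,0,0],0.8],[[0,0,0],[0,0,0],0.8],[[0,0,0],[0,0,0],0],[[0,0,0],[0,0,0],0],[[0,0,0],[0,0,0],0],[[0,0,0],[0,0,0],0],[[0,0,0],[0,0,0],0],[[0,0,0],[0,0,0],0],[[0,0,0],[0,0,0],0],[[0,0,0],[0,0,0],0],[[0,0,-8],[0,0,0],0],[[0,0,-20],[0,0,0],0],[[0,0,-20],[0,0,0],0],[[0,0,-20],[0,0,0],0],[[0,0,-10],[0,0,0],0],[[0,0,0],[0,0,0],0]]' --newtons 35

```text
t: 12.68
eef_pos: [0.3886, -0.2572, 0.2119]
ee_rot: [-3.137, -0.0, -1.728]
force: [0.7, -0.7, -4.4]
width: 0.04
```

```bash
python3 -c "
from h import *
s=arm.get_state()
print(s['force'],s['width'],s['eef_pos'],s['ee_rot'])
plan([.6,.034,.2],-0.3,15,0)
"
```

```text
[ 0.657  -0.6979 -4.364 ] 0.03995321457851617 [ 0.3886 -0.2572  0.2119] [-3.1375 -0.0003 -1.7285]
max 25.8 mm [[[-11.5, -5.8, 0.4], [0, 0, -3.53], 0], [[-22.2, -13.0, 0.8], [0, 0, -7.05], 0], [[-20.4, -15.7, 0.8], [0, 0, -7.05], 0], [[-18.3, -18.0, 0.8], [0, 0, -7.05], 0], [[-16.0, -20.2, 0.8], [0, 0, -7.05], 0], [[-13.4, -22.0, 0.8], [0, 0, -7.05], 0], [[-10.6, -23.4, 0.8], [0, 0, -7.05], 0], [[-7.6, -24.6, 0.8], [0, 0, -7.05], 0], [[-4.5, -25.3, 0.8], [0, 0, -7.05], 0], [[-1.4, -25.7, 0.8], [0, 0, -7.05], 0], [[1.8, -25.6, 0.8], [0, 0, -7.05], 0], [[4.9, -25.2, 0.8], [0, 0, -7.05], 0], [[8.0, -24.4, 0.8], [0, 0, -7.05], 0], [[10.9, -23.3, 0.8], [0, 0, -7.05], 0], [[6.8, -10.9, 0.4], [0, 0, -3.53], 0]]
```

>>> arm_command --motion '[[[-11.5,-5.8,0.4],[0,0,-3.53],0],[[-22.2,-13.0,0.8],[0,0,-7.05],0],[[-20.4,-15.7,0.8],[0,0,-7.05],0],[[-18.3,-18.0,0.8],[0,0,-7.05],0],[[-16.0,-20.2,0.8],[0,0,-7.05],0],[[-13.4,-22.0,0.8],[0,0,-7.05],0],[[-10.6,-23.4,0.8],[0,0,-7.05],0],[[-7.6,-24.6,0.8],[0,0,-7.05],0],[[-4.5,-25.3,0.8],[0,0,-7.05],0],[[-1.4,-25.7,0.8],[0,0,-7.05],0],[[1.8,-25.6,0.8],[0,0,-7.05],0],[[4.9,-25.2,0.8],[0,0,-7.05],0],[[8.0,-24.4,0.8],[0,0,-7.05],0],[[10.9,-23.3,0.8],[0,0,-7.05],0],[[6.8,-10.9,0.4],[0,0,-3.53],0],[[0,0,0],[0,0,0],0],[[0,0,0],[0,0,0],0]]'

```text
t: 14.1
eef_pos: [0.5983, 0.0349, 0.1963]
ee_rot: [3.141, 0.003, -0.006]
force: [-0.5, -0.5, -3.4]
width: 0.0401
```

```bash
python3 -c "
from h import *
s=shot('wrist','w5',k=1.4)
print(s['force'],s['width'],s['eef_pos'],s['ee_rot'])
"
```

```text
[-0.4527 -0.5027 -3.3896] 0.04014925483623107 [0.5983 0.0349 0.1963] [ 3.1409  0.0032 -0.0061]
```

View pics/w5.png

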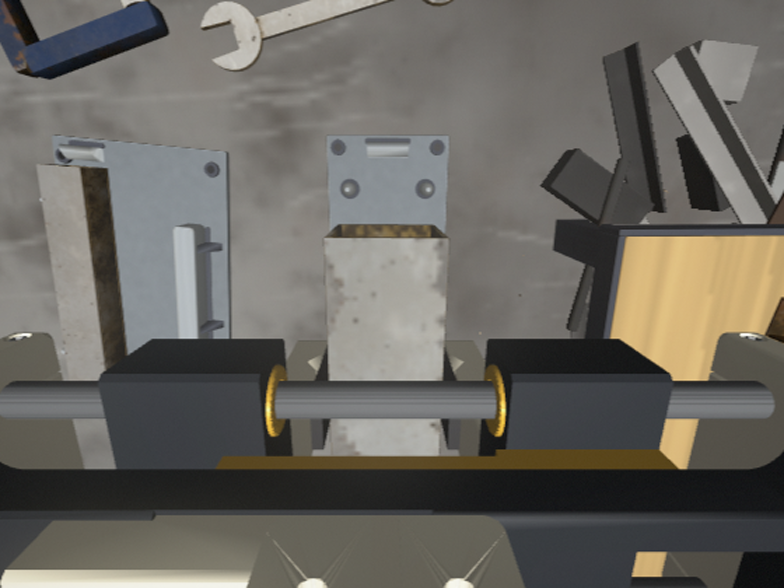

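The held 40 mm tube's far top edge is at (324,238)-(448,238), and the nest_40 far corners are at (327,136) and (448,136), so they're well aligned.

```bash
cat > m5.py <<'E'
from h import *
C=cam('wrist',np.load('w5.npz')); px=lambda a:(np.array(a)+.5)/1.4-.5
def go(n,uv,P,x0):
    v,e=fit(C,px(uv),P,x0);print('W',n,v[:2],np.degrees(v[2]).round(2),e.round(2)); return v
P=edges(.092,.152,.008)[[3,2]]
n=go('n40',[(327,136),(448,136)],P,[.628,.034,-1.58])
t=go('t40',[(324,238),(448,238)],edges(.04,.11,.2058)[[3,2]],[.6,.034,-1.58])
plan([.6278,.0342,.1],-.5,6,0)
E
python3 m5.py
```

```text
W n40 [0.6271 0.0327] -90.26 0.83
W t40 [0.6001 0.0345] -90.27 1.68
max 20.3 mm [[[3.0, -0.0, 9.7], [0, 0, 0.01], 0], [[5.9, -0.0, 19.4], [0, 0, 0.02], 0], [[5.9, -0.0, 19.4], [0, 0, 0.02], 0], [[5.9, -0.0, 19.4], [0, 0, 0.02], 0], [[5.9, -0.0, 19.4], [0, 0, 0.02], 0], [[3.0, -0.0, 9.7], [0, 0, 0.01], 0]]
```

>>> arm_command --motion '[[[3.0,0.2,9.7],[0,0,0],0],[[5.5,0.2,19.4],[0,0,0],0],[[5.5,0.2,19.4],[0,0,0],0],[[5.5,0.2,19.4],[0,0,0],0],[[5.5,0.2,19.4],[0,0,0],0],[[3.0,0,9.7],[0,0,0],0],[[0,0,15],[0,0,0],0],[[0,0,15],[0,0,0],0],[[0,0,12],[0,0,0],0],[[0,0,7],[0,0,0],0],[[0,0,4],[0,0,0],0],[[0,0,2],[0,0,0],0],[[0,0,1],[0,0,0],0],[[0,0,0],[0,0,0],0]]'

```text
t: 15.32
eef_pos: [0.6273, 0.0334, 0.046]
ee_rot: [-3.141, -0.001, -0.006]
force: [-0.2, -0.9, -3.4]
width: 0.0398
```

>>> arm_command --motion '[[[0,0,3],[0,0,0],0],[[0,0,2],[0,0,0],0],[[0,0,1],[0,0,0],0],[[0,0,1],[0,0,0],0],[[0,0,0],[0,0,0],0]]'

```text
t: 15.73
eef_pos: [0.6272, 0.0334, 0.0402]
ee_rot: [3.142, -0.001, -0.005]
force: [-5.6, 0.1, 9.5]
width: 0.0399
```

>>> arm_command --motion '[[[0,0,0],[0,0,0],0.7],[[0,0,0],[0,0,0],0.7],[[0,0,0],[0,0,0],0.7],[[0,0,0],[0,0,0],0.7],[[0,0,-8],[0,0,0],0.7],[[0,0,-20],[0,0,0],0.7],[[0,0,-40],[0,0,0],0.7],[[0,0,-40],[0,0,0],0.7],[[0,0,-40],[0,0,0],0.7],[[0,0,-20],[0,0,0],0.7],[[0,0,0],[0,0,0],0.7],[[0,0,0],[0,0,0],0.7]]'

```text
t: 16.73
eef_pos: [0.6276, 0.0335, 0.2089]
ee_rot: [-3.14, -0.004, -0.006]
force: [0.1, 0.5, -0.8]
width: 0.0614
```

```bash
python3 -c "
from h import *
s=shot('wrist','w6',(150,60,500,245),2.2)
print(s['force'],s['width'],s['eef_pos'],s['ee_rot'])
plan([.583,-.242,.2],-98.6,15,.7)
"
```

```text
[ 0.0911  0.4585 -0.801 ] 0.061418264403345385 [0.6276 0.0335 0.2089] [-3.1402 -0.0037 -0.0059]
max 20.0 mm [[[-1.5, 9.8, 0.3], [0, 0, 3.51], 0.7], [[-1.8, 19.8, 0.5], [0, 0, 7.02], 0.7], [[0.6, 19.9, 0.5], [0, 0, 7.02], 0.7], [[3.1, 19.7, 0.5], [0, 0, 7.02], 0.7], [[5.4, 19.2, 0.5], [0, 0, 7.02], 0.7], [[7.7, 18.3, 0.5], [0, 0, 7.02], 0.7], [[9.9, 17.3, 0.5], [0, 0, 7.02], 0.7], [[12.0, 15.9, 0.5], [0, 0, 7.02], 0.7], [[13.8, 14.3, 0.5], [0, 0, 7.02], 0.7], [[15.5, 12.5, 0.5], [0, 0, 7.02], 0.7], [[16.9, 10.6, 0.5], [0, 0, 7.02], 0.7], [[18.0, 8.4, 0.5], [0, 0, 7.02], 0.7], [[18.9, 6.1, 0.5], [0, 0, 7.02], 0.7], [[19.5, 3.8, 0.5], [0, 0, 7.02], 0.7], [[9.9, 0.7, 0.3], [0, 0, 3.51], 0.7]]
```

View pics/w6.png

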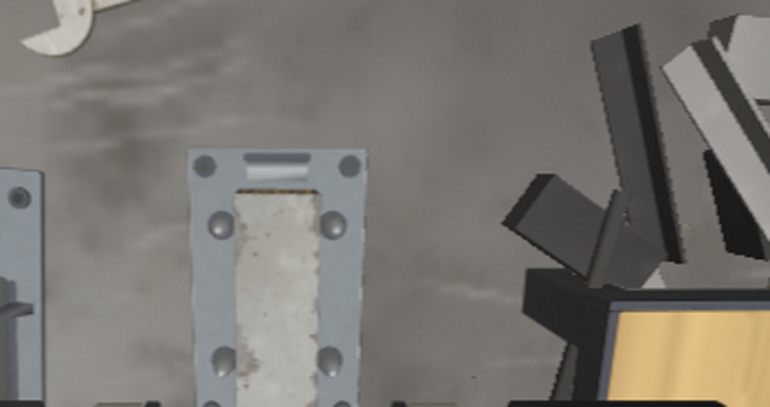

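The 40 mm tube lies between the pins with its far top edge at (235..320,193). I'll check its height and position from these pixels while moving on.

```bash
python3 -c "
from h import *
C=cam('wrist',np.load('w6.npz')); px=lambda a:(np.array(a)+.5)/2.2-.5+[150,60]
for z in(.048,.055): 
  v,e=fit(C,px([(235,193),(320,193)]),edges(.04,.11,z)[[3,2]],[.627,.034,-1.57]);print(z,v,e)
v,e=fit(C,px([(189,150),(366,150)]),edges(.092,.152,.008)[[3,2]],[.627,.034,-1.57]);print(v,e)
"
```

```text
0.048 [ 0.6287  0.0326 -1.5751] 0.6368803375444259
0.055 [ 0.6292  0.0326 -1.5751] 1.1183078500899342
[ 0.6267  0.0326 -1.5751] 0.942114321379421
```

>>> arm_command --motion '[[[-1.5,9.8,0.3],[0,0,3.51],0.7],[[-1.8,19.8,0.5],[0,0,7.02],0.7],[[0.6,19.9,0.5],[0,0,7.02],0.7],[[3.1,19.7,0.5],[0,0,7.02],0.7],[[5.4,19.2,0.5],[0,0,7.02],0.7],[[7.7,18.3,0.5],[0,0,7.02],0.7],[[9.9,17.3,0.5],[0,0,7.02],0.7],[[12.0,15.9,0.5],[0,0,7.02],0.7],[[13.8,14.3,0.5],[0,0,7.02],0.7],[[15.5,12.5,0.5],[0,0,7.02],0.7],[[16.9,10.6,0.5],[0,0,7.02],0.7],[[18.0,8.4,0.5],[0,0,7.02],0.7],[[18.9,6.1,0.5],[0,0,7.02],0.7],[[19.5,3.8,0.5],[0,0,7.02],0.7],[[9.9,0.7,0.3],[0,0,3.51],0.7],[[0,0,0],[0,0,0],0.7],[[0,0,0],[0,0,0],0.7]]'

```text
t: 18.2
eef_pos: [0.5823, -0.2421, 0.1978]
ee_rot: [3.139, 0.0, -1.721]
force: [0.4, -0.2, -0.8]
width: 0.0612
```

```bash
python3 -c "
from h import *
s=arm.get_state()
print(s['force'],s['width'],s['eef_pos'],s['ee_rot'])
plan([.583,-.242,.1245],-98.6,5,.7)
"
```

```text
[ 0.4158 -0.216  -0.843 ] 0.061199132060661424 [ 0.5823 -0.2421  0.1978] [ 3.139   0.0001 -1.7208]
max 18.3 mm [[[-0.0, -0.1, 9.2], [0, 0, 0.0], 0.7], [[-0.1, -0.2, 18.3], [0, 0, 0.0], 0.7], [[-0.1, -0.2, 18.3], [0, 0, 0.0], 0.7], [[-0.1, -0.2, 18.3], [0, 0, 0.0], 0.7], [[-0.0, -0.1, 9.2], [0, 0, 0.0], 0.7]]
```

>>> arm_command --motion '[[[0,-0.1,9.2],[0,0,0],0.7],[[-0.1,-0.2,18.3],[0,0,0],0.7],[[-0.1,-0.2,18.3],[0,0,0],0.7],[[-0.1,-0.2,18.3],[0,0,0],0.7],[[0,-0.1,8],[0,0,0],0.7],[[0,0,0],[0,0,0],0.7],[[0,0,0],[0,0,0],0],[[0,0,0],[0,0,0],0],[[0,0,0],[0,0,0],0],[[0,0,0],[0,0,0],0],[[0,0,0],[0,0,0],0],[[0,0,0],[0,0,0],0],[[0,0,0],[0,0,0],0],[[0,0,0],[0,0,0],0],[[0,0,0],[0,0,0],0]]' --newtons 30

```text
t: 19.45
eef_pos: [0.5842, -0.2417, 0.1277]
ee_rot: [-3.141, -0.0, -1.721]
force: [-1.0, 0.8, 3.9]
width: 0.025
```

>>> arm_command --motion '[[[0,0,-8],[0,0,0],0],[[0,0,-20],[0,0,0],0],[[0,0,-25],[0,0,0],0],[[0,0,-25],[0,0,0],0],[[0,0,-10],[0,0,0],0],[[0,0,0],[0,0,0],0]]'

```text
t: 19.95
eef_pos: [0.5853, -0.242, 0.2184]
ee_rot: [-3.137, -0.0, -1.721]
force: [-0.2, -0.5, -1.1]
width: 0.025
```

```bash
python3 -c "
from h import *
s=arm.get_state()
print(s['force'],s['width'],s['eef_pos'],s['ee_rot'])
plan([.435,.416,.2],-8.1,20,0)
"
```

```text
[-0.2124 -0.4597 -1.1409] 0.025037869162327885 [ 0.5853 -0.242   0.2184] [-3.1366 -0.0002 -1.721 ]
max 35.6 mm [[[-16.5, 6.5, 0.5], [0, 0, -2.38], 0], [[-33.6, 11.6, 1.0], [0, 0, -4.76], 0], [[-34.4, 8.8, 1.0], [0, 0, -4.76], 0], [[-35.0, 5.9, 1.0], [0, 0, -4.76], 0], [[-35.4, 3.0, 1.0], [0, 0, -4.76], 0], [[-35.5, 0.0, 1.0], [0, 0, -4.76], 0], [[-35.4, -2.9, 1.0], [0, 0, -4.76], 0], [[-35.0, -5.9, 1.0], [0, 0, -4.76], 0], [[-34.4, -8.7, 1.0], [0, 0, -4.76], 0], [[-33.6, -11.6, 1.0], [0, 0, -4.76], 0], [[-32.5, -14.3, 1.0], [0, 0, -4.76], 0], [[-31.2, -17.0, 1.0], [0, 0, -4.76], 0], [[-29.7, -19.5, 1.0], [0, 0, -4.76], 0], [[-28.0, -21.9, 1.0], [0, 0, -4.76], 0], [[-26.0, -24.2, 1.0], [0, 0, -4.76], 0], [[-24.0, -26.2, 1.0], [0, 0, -4.76], 0], [[-21.7, -28.1, 1.0], [0, 0, -4.76], 0], [[-19.3, -29.8, 1.0], [0, 0, -4.76], 0], [[-16.7, -31.3, 1.0], [0, 0, -4.76], 0], [[-7.0, -16.3, 0.5], [0, 0, -2.38], 0]]
```

>>> arm_command --motion '[[[-16.5,6.5,0.5],[0,0,-2.38],0],[[-33.6,11.6,1.0],[0,0,-4.76],0],[[-34.4,8.8,1.0],[0,0,-4.76],0],[[-35.0,5.9,1.0],[0,0,-4.76],0],[[-35.4,3.0,1.0],[0,0,-4.76],0],[[-35.5,0.0,1.0],[0,0,-4.76],0],[[-35.4,-2.9,1.0],[0,0,-4.76],0],[[-35.0,-5.9,1.0],[0,0,-4.76],0],[[-34.4,-8.7,1.0],[0,0,-4.76],0],[[-33.6,-11.6,1.0],[0,0,-4.76],0],[[-32.5,-14.3,1.0],[0,0,-4.76],0],[[-31.2,-17.0,1.0],[0,0,-4.76],0],[[-29.7,-19.5,1.0],[0,0,-4.76],0],[[-28.0,-21.9,1.0],[0,0,-4.76],0],[[-26.0,-24.2,1.0],[0,0,-4.76],0],[[-24.0,-26.2,1.0],[0,0,-4.76],0],[[-21.7,-28.1,1.0],[0,0,-4.76],0],[[-19.3,-29.8,1.0],[0,0,-4.76],0],[[-16.7,-31.3,1.0],[0,0,-4.76],0],[[-7.0,-16.3,0.5],[0,0,-2.38],0]]'

```text
t: 21.62
eef_pos: [0.4327, 0.4191, 0.1943]
ee_rot: [3.14, 0.001, -0.137]
force: [1.1, -0.1, -1.7]
width: 0.0247
```

>>> arm_command --motion '[[[0,0,0],[0,0,0],0],[[0,0,0],[0,0,0],0],[[0,0,0],[0,0,0],0]]'

```text
t: 21.87
eef_pos: [0.4337, 0.4154, 0.195]
ee_rot: [3.14, 0.001, -0.143]
force: [0.2, 0.5, -1.8]
width: 0.0246
```

```bash
python3 -c "
from h import *
s=shot('wrist','w7',k=1.4)
print(s['force'],s['width'],s['eef_pos'],s['ee_rot'])
"
```

```text
[ 0.1842  0.5204 -1.7716] 0.02464694495614531 [0.4337 0.4154 0.195 ] [ 3.1395  0.0011 -0.1435]
```

View pics/w7.png

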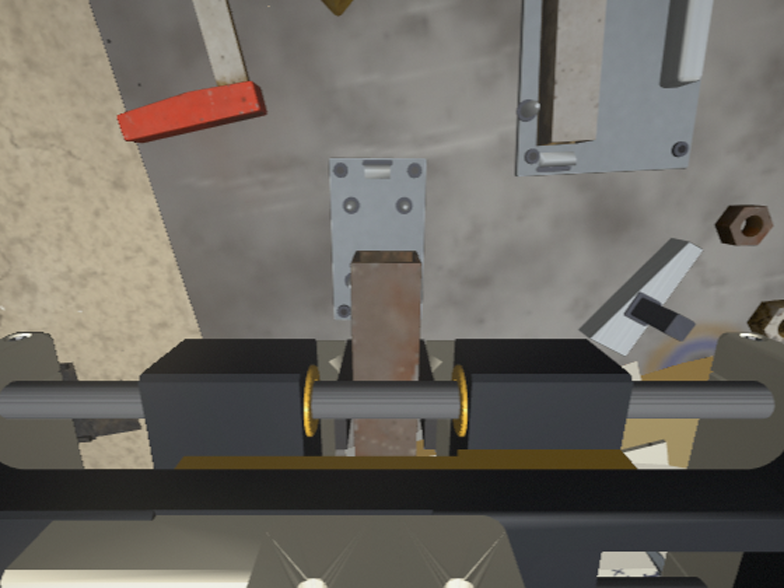

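The wrist view shows the nest_25 corners (329,158), (427,158) and (334,320), the held 25 mm tube's far top edge at (350,263)-(421,263), and the left wedge at about (590..702,240..355).

```bash
cat > m7.py <<'E'
from h import *
from m import W
C=cam('wrist',np.load('w7.npz')); px=lambda a:(np.array(a)+.5)/1.4-.5
def go(n,uv,P,x0):
    v,e=fit(C,px(uv),P,x0);print('W',n,v[:2],np.degrees(v[2]).round(2),e.round(2),(proj(C,place(P,*v))*1.4).round().tolist()); return v
n=go('n25',[(329,158),(427,158),(334,320)],edges(.074,.13,.008)[[3,2,0]],[.458,.417,-1.71])
t=go('t25',[(350,263),(421,263)],edges(.025,.09,.1925)[[3,2]],[.43,.416,-1.71])
go('wl',[(628,355),(592,338),(687,241),(702,248)],W,[.3782,.2169,.96])
v,e=n,0
E
python3 m7.py|grep W
```

```text
W n25 [0.459 0.417] -98.4 0.34 [[329.0, 157.0], [427.0, 158.0], [334.0, 320.0]]
W t25 [0.4351 0.415 ] -98.16 0.41 [[349.0, 263.0], [421.0, 263.0]]
W wl [0.381  0.2163] 56.69 1.14 [[627.0, 356.0], [590.0, 339.0], [688.0, 239.0], [703.0, 247.0]]
```

>>> arm_command --motion '[[[2.5,-0.6,10],[0,0,0],0],[[4.5,-1.0,19],[0,0,0],0],[[4.5,-1.0,19],[0,0,0],0],[[4.5,-1.0,19],[0,0,0],0],[[4.5,-1.0,19],[0,0,0],0],[[2.7,-0.8,10],[0,0,0],0],[[0,0,15],[0,0,0],0],[[0,0,15],[0,0,0],0],[[0,0,12],[0,0,0],0],[[0,0,7],[0,0,0],0],[[0,0,4],[0,0,0],0],[[0,0,2],[0,0,0],0],[[0,0,2],[0,0,0],0],[[0,0,0],[0,0,0],0]]'

```text
t: 23.08
eef_pos: [0.4581, 0.4186, 0.0436]
ee_rot: [-3.141, -0.0, -0.143]
force: [-0.3, -0.4, -1.2]
width: 0.0245
```

>>> arm_command --motion '[[[0,0,3],[0,0,0],0],[[0,0,2],[0,0,0],0],[[0,0,1],[0,0,0],0],[[0,0,1],[0,0,0],0],[[0,0,0],[0,0,0],0]]'

```text
t: 23.5
eef_pos: [0.4578, 0.4183, 0.0361]
ee_rot: [3.141, 0.0, -0.143]
force: [0.0, 0.5, -1.1]
width: 0.0248
```

>>> arm_command --motion '[[[0,0,1],[0,0,0],0],[[0,0,0.5],[0,0,0],0],[[0,0,0],[0,0,0],0]]'

```text
t: 23.75
eef_pos: [0.458, 0.4184, 0.0357]
ee_rot: [-3.141, -0.0, -0.142]
force: [-2.9, -2.4, 6.1]
width: 0.0247
```

>>> arm_command --motion '[[[0,0,0],[0,0,0],0.55],[[0,0,0],[0,0,0],0.55],[[0,0,0],[0,0,0],0.55],[[0,0,0],[0,0,0],0.55],[[0,0,-8],[0,0,0],0.55],[[0,0,-20],[0,0,0],0.55],[[0,0,-40],[0,0,0],0.55],[[0,0,-40],[0,0,0],0.55],[[0,0,-30],[0,0,0],0.55],[[0,0,-10],[0,0,0],0.55],[[0,0,0],[0,0,0],0.55],[[0,0,0],[0,0,0],0.55]]'

```text
t: 24.75
eef_pos: [0.4578, 0.4184, 0.1835]
ee_rot: [-3.14, -0.0, -0.143]
force: [-0.5, 0.3, -1.2]
width: 0.048
```

```bash
python3 -c "
from h import *
s=shot('wrist','w8')
print(s['force'],s['width'],s['eef_pos'],s['ee_rot'])
plan([.3800,.2165,.185],-34,9,.55)
"
```

```text
[-0.5006  0.2852 -1.162 ] 0.04795910890967663 [0.4578 0.4184 0.1835] [-3.14   -0.0003 -0.1429]
max 27.0 mm [[[-3.0, 13.1, -0.2], [0, 0, 1.61], 0.55], [[-5.3, 26.5, -0.3], [0, 0, 3.23], 0.55], [[-3.8, 26.7, -0.3], [0, 0, 3.23], 0.55], [[-2.3, 26.9, -0.3], [0, 0, 3.23], 0.55], [[-0.7, 27.0, -0.3], [0, 0, 3.23], 0.55], [[0.8, 27.0, -0.3], [0, 0, 3.23], 0.55], [[2.3, 26.9, -0.3], [0, 0, 3.23], 0.55], [[3.8, 26.7, -0.3], [0, 0, 3.23], 0.55], [[2.7, 13.2, -0.2], [0, 0, 1.61], 0.55]]
```

>>> arm_command --motion '[[[-3.0,13.1,-0.2],[0,0,1.61],0.55],[[-5.3,26.5,-0.3],[0,0,3.23],0.55],[[-3.8,26.7,-0.3],[0,0,3.23],0.55],[[-2.3,26.9,-0.3],[0,0,3.23],0.55],[[-0.7,27.0,-0.3],[0,0,3.23],0.55],[[0.8,27.0,-0.3],[0,0,3.23],0.55],[[2.3,26.9,-0.3],[0,0,3.23],0.55],[[3.8,26.7,-0.3],[0,0,3.23],0.55],[[2.7,13.2,-0.2],[0,0,1.61],0.55],[[0,0,0],[0,0,0],0.55],[[0,0,0],[0,0,0],0.55]]'

```text
t: 25.72
eef_pos: [0.3803, 0.2164, 0.1848]
ee_rot: [3.141, -0.0, -0.593]
force: [-0.1, 1.4, 0.2]
width: 0.0484
```

```bash
python3 -c "
from h import *
s=shot('wrist','w9')
print(s['force'],s['width'],s['eef_pos'],s['ee_rot'])
a=np.load('w8.npz')['f'][70:270,190:390];b=np.load('w9.npz')['f'][70:270,190:390]
cv2.imwrite('pics/c1.png',cv2.resize(np.hstack([a,b])[:,:,::-1],None,fx=2,fy=2,interpolation=cv2.INTER_CUBIC))
"
```

```text
[-0.1484  1.3982  0.2106] 0.04841803741352174 [0.3803 0.2164 0.1848] [ 3.1409 -0.0001 -0.5932]
```

View pics/c1.png

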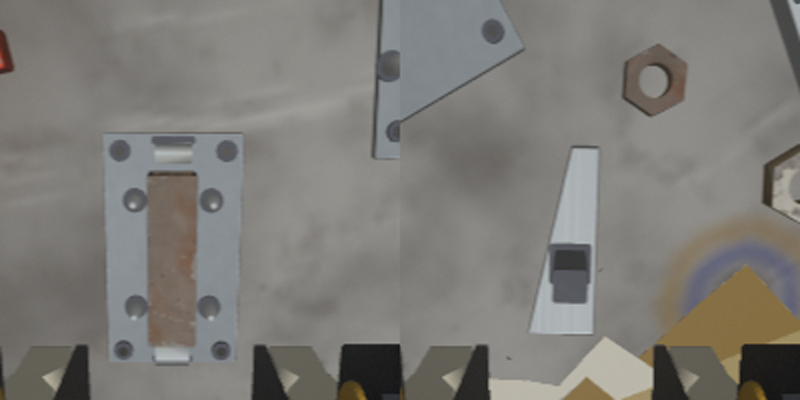

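Left half: the 25 mm tube is seated between its pins. Right half: the wedge's top face has corners (572,147), (599,147), (594,334) and (529,333), with the stub near (570,270).

```bash
python3 - <<'E'|grep W
from h import *
from m import W
px=lambda a:(np.array(a)+.5)/2-.5+[190,70]
C=cam('wrist',np.load('w9.npz'))
v,e=fit(C,px([(194,334),(129,333),(172,147),(199,147)]),W,[.38,.2165,.96]);print('W',v,np.degrees(v[2]),e)
C=cam('wrist',np.load('w8.npz'))
v2,e=fit(C,px([(148,172),(197,172)]),edges(.025,.09,.033)[[3,2]],[.458,.417,-1.71]);print('Wt25',v2,np.degrees(v2[2]),e)
print('W',end='');plan([v[0],v[1],.0595],np.degrees(v[2])-90,8,.55)
E
```

```text
W [0.3802 0.2164 0.9647] 55.27192771855365 0.3589428000281032
Wt25 [ 0.461   0.4173 -1.712 ] -98.09089584372124 0.5831779569826949
Wmax 17.9 mm [[[0.0, 0.1, 9.0], [0, 0, 0.06], 0.55], [[0.0, 0.1, 17.9], [0, 0, 0.11], 0.55], [[0.0, 0.1, 17.9], [0, 0, 0.11], 0.55], [[0.0, 0.1, 17.9], [0, 0, 0.11], 0.55], [[0.0, 0.1, 17.9], [0, 0, 0.11], 0.55], [[0.0, 0.1, 17.9], [0, 0, 0.11], 0.55], [[0.0, 0.1, 17.9], [0, 0, 0.11], 0.55], [[0.0, 0.1, 9.0], [0, 0, 0.06], 0.55]]
```

>>> arm_command --motion '[[[0,0,9],[0,0,0.2],0.55],[[0,0,18],[0,0,0.3],0.55],[[0,0,18],[0,0,0.2],0.55],[[0,0,18],[0,0,0],0.55],[[0,0,18],[0,0,0],0.55],[[0,0,18],[0,0,0],0.55],[[0,0,18],[0,0,0],0.55],[[0,0,8],[0,0,0],0.55],[[0,0,0],[0,0,0],0.55],[[0,0,0],[0,0,0],0],[[0,0,0],[0,0,0],0],[[0,0,0],[0,0,0],0],[[0,0,0],[0,0,0],0],[[0,0,0],[0,0,0],0],[[0,0,0],[0,0,0],0],[[0,0,0],[0,0,0],0],[[0,0,0],[0,0,0],0],[[0,0,0],[0,0,0],0],[[0,0,0],[0,0,0],0]]' --newtons 45

```text
t: 27.35
eef_pos: [0.3805, 0.217, 0.0608]
ee_rot: [-3.141, -0.0, -0.605]
force: [-2.6, -0.9, 6.0]
width: 0.0155
```

Run:
```python
from h import *
s=arm.get_state(); print(s['force'],s['width'],s['eef_pos'],s['ee_rot'])
N=[.594,.229,np.radians(-95.25)]
for p in([.0175,-.014,0],[-.0085,.014,0]): print(place([p],*N))
g=place([[.0175,-.014,0]],*N)[0]
p=s['eef_pos']; y=np.degrees(s['ee_rot'][2])
plan([g[0],g[1],.18],-5.25,11,0,start=[p[0],p[1],p[2]+.1,y])
```

```text
[-2.6235 -0.9397  5.9538] 0.015492850586837041 [0.3805 0.217  0.0608] [-3.1409 -0.0001 -0.6054]
[[0.5785 0.2129 0.    ]]
[[0.6087 0.2362 0.    ]]
max 19.9 mm [[[8.3, -5.5, -1.0], [0, 0, -1.47], 0], [[16.8, -10.5, -1.9], [0, 0, -2.94], 0], [[17.3, -9.6, -1.9], [0, 0, -2.94], 0], [[17.8, -8.7, -1.9], [0, 0, -2.94], 0], [[18.2, -7.8, -1.9], [0, 0, -2.94], 0], [[18.6, -6.8, -1.9], [0, 0, -2.94], 0], [[18.9, -5.9, -1.9], [0, 0, -2.94], 0], [[19.2, -4.9, -1.9], [0, 0, -2.94], 0], [[19.4, -3.9, -1.9], [0, 0, -2.94], 0], [[19.6, -2.9, -1.9], [0, 0, -2.94], 0], [[9.9, -1.0, -1.0], [0, 0, -1.47], 0]]
```

>>> arm_command --motion '[[[0,0,-8],[0,0,0],0],[[0,0,-20],[0,0,0],0],[[0,0,-25],[0,0,0],0],[[0,0,-25],[0,0,0],0],[[0,0,-22],[0,0,0],0],[[8.3,-5.5,-1.0],[0,0,-1.47],0],[[16.8,-10.5,-1.9],[0,0,-2.94],0],[[17.3,-9.6,-1.9],[0,0,-2.94],0],[[17.8,-8.7,-1.9],[0,0,-2.94],0],[[18.2,-7.8,-1.9],[0,0,-2.94],0],[[18.6,-6.8,-1.9],[0,0,-2.94],0],[[18.9,-5.9,-1.9],[0,0,-2.94],0],[[19.2,-4.9,-1.9],[0,0,-2.94],0],[[19.4,-3.9,-1.9],[0,0,-2.94],0],[[19.6,-2.9,-1.9],[0,0,-2.94],0],[[9.9,-1.0,-1.0],[0,0,-1.47],0],[[0,0,0],[0,0,0],0],[[0,0,0],[0,0,0],0],[[0,0,0],[0,0,0],0]]'

```text
t: 28.93
eef_pos: [0.5774, 0.2121, 0.1788]
ee_rot: [3.141, 0.002, -0.094]
force: [-0.4, -1.1, -5.0]
width: 0.0155
```

Run:
```python
from h import *
s=shot('wrist','w10',(130,60,430,260),2.6); print(s['force'],s['width'],s['eef_pos'],s['ee_rot'])
```

```text
[-0.4338 -1.0863 -4.9621] 0.015494509948304291 [0.5774 0.2121 0.1788] [ 3.1408  0.0017 -0.0937]
```

View pics/w10.png

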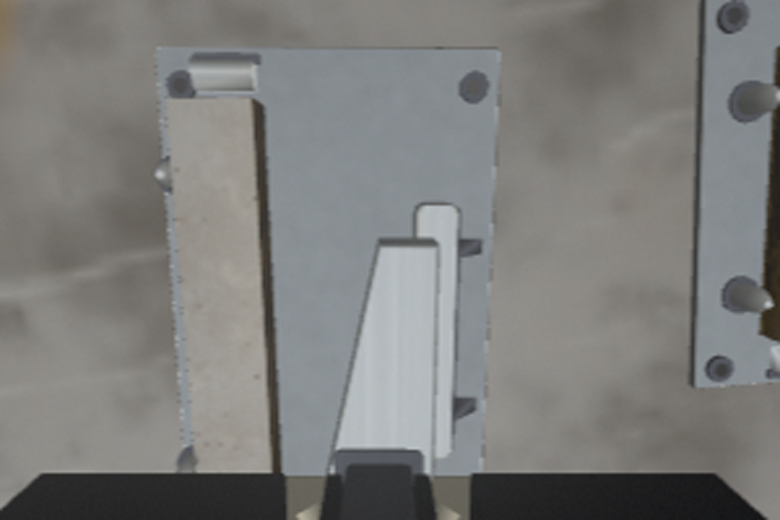

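The view shows the held wedge (thin end (379..438,248), straight side towards the fence), the fence with its inner top corner at (415,204), the plate corners (157,47) and (499,48), and the tube's inner edge from (252,97) to (273,470).

```bash
python3 - <<'E'|grep -v sides
from h import *
from m import W
px=lambda a:(np.array(a)+.5)/2.6-.5+[130,60]
C=cam('wrist',np.load('w10.npz'))
N,e=fit(C,px([(157,47),(499,48),(415,204)]),np.array([[-65,106,8],[65,106,8],[33,50,32]])/1e3,[.594,.229,-1.66]);print('N',N,np.degrees(N[2]),e)
loc=lambda p:(p[:,:2]-N[:2])@np.array([[np.cos(N[2]),-np.sin(N[2])],[np.sin(N[2]),np.cos(N[2])]])*1e3
print('tube',loc(back(C,px([(168,99),(252,97),(264,300)]),.038)))
print('fence',loc(back(C,px([(415,204),(458,206),(451,455)]),.032)))
print('wedge',loc(back(C,px([(438,248),(379,248),(435,450)]),.142)))
E
```

```text
N [ 0.5939  0.2296 -1.6671] -95.51899132514662 1.3693384538580915
tube [[-53.1087  84.9753]
 [-24.2724  85.7411]
 [-22.7677  15.7997]]
fence [[ 32.5453  50.1547]
 [ 48.2084  49.5127]
 [ 48.6424 -47.0447]]
wedge [[32.4727 44.2773]
 [19.1613 44.2233]
 [33.0097 -4.1867]]
```

>>> arm_command --motion '[[[0.5,-1,10],[0,0,0],0],[[0.5,-1,20],[0,0,0],0],[[0,0,20],[0,0,0],0],[[0,0,15],[0,0,0],0],[[0,0,12],[0,0,0],0],[[0,0,10],[0,0,0],0],[[0,0,8],[0,0,0],0],[[0,0,5],[0,0,0],0],[[0,0,3],[0,0,0],0],[[0,0,2],[0,0,0],0],[[0,0,0],[0,0,0],0],[[0,0,0],[0,0,0],0]]'

```text
t: 29.98
eef_pos: [0.5799, 0.2145, 0.0749]
ee_rot: [-3.141, -0.001, -0.093]
force: [-0.2, -0.1, -4.4]
width: 0.0157
```

>>> arm_command --motion '[[[0,0,3],[0,0,0],0],[[0,0,2],[0,0,0],0],[[0,0,1],[0,0,0],0],[[0,0,0.5],[0,0,0],0],[[0,0,0],[0,0,0],0]]'

```text
t: 30.4
eef_pos: [0.5797, 0.2145, 0.0688]
ee_rot: [-3.141, -0.0, -0.092]
force: [-3.4, -1.0, 4.9]
width: 0.0157
```

>>> arm_command --motion '[[[0,0,0],[0,0,0],0.4],[[0,0,0],[0,0,0],0.4],[[0,0,0],[0,0,0],0.4],[[0,0,0],[0,0,0],0.4],[[0,0,-8],[0,0,0],0.4],[[0,0,-20],[0,0,0],0.4],[[0,0,-35],[0,0,0],0.4],[[0,0,-35],[0,0,0],0.4],[[0,0,-18],[0,0,0],0.5],[[0,0,0],[0,0,0],0.5]]'

```text
t: 31.23
eef_pos: [0.5822, 0.2156, 0.1901]
ee_rot: [-3.137, -0.008, -0.092]
force: [0.5, -0.5, 0.2]
width: 0.0417
```

Run:
```python
from h import *
s=shot('wrist','w11'); print(s['force'],s['width'],s['eef_pos'],s['ee_rot'])
plan([.434,.0478,.185],-10.3,9,.55)
```

```text
[ 0.5197 -0.5187  0.1672] 0.041737847561892326 [0.5822 0.2156 0.1901] [-3.1365 -0.0075 -0.0918]
max 27.9 mm [[[-8.2, 11.3, 0.2], [0, 0, 0.31], 0.55], [[-16.2, 22.6, 0.3], [0, 0, 0.63], 0.55], [[-16.0, 22.8, 0.3], [0, 0, 0.63], 0.55], [[-15.7, 23.0, 0.3], [0, 0, 0.63], 0.55], [[-15.5, 23.1, 0.3], [0, 0, 0.63], 0.55], [[-15.2, 23.3, 0.3], [0, 0, 0.63], 0.55], [[-15.0, 23.5, 0.3], [0, 0, 0.63], 0.55], [[-14.7, 23.6, 0.3], [0, 0, 0.63], 0.55], [[-7.2, 11.9, 0.2], [0, 0, 0.31], 0.55]]
```

>>> arm_command --motion '[[[-8.2,11.3,0.2],[0,0,0.31],0.55],[[-16.2,22.6,0.3],[0,0,0.63],0.55],[[-16.0,22.8,0.3],[0,0,0.63],0.55],[[-15.7,23.0,0.3],[0,0,0.63],0.55],[[-15.5,23.1,0.3],[0,0,0.63],0.55],[[-15.2,23.3,0.3],[0,0,0.63],0.55],[[-15.0,23.5,0.3],[0,0,0.63],0.55],[[-14.7,23.6,0.3],[0,0,0.63],0.55],[[-7.2,11.9,0.2],[0,0,0.31],0.55],[[0,0,0],[0,0,0],0.55],[[0,0,0],[0,0,0],0.55]]'

```text
t: 32.2
eef_pos: [0.4328, 0.0468, 0.1816]
ee_rot: [-3.141, -0.001, -0.181]
force: [0.5, 0.8, 0.7]
width: 0.0482
```

```bash
python3 -c "
from h import *
s=shot('wrist','w12')
print(s['force'],s['width'],s['eef_pos'],s['ee_rot'])
a=np.load('w11.npz')['f'][60:260,180:380];b=np.load('w12.npz')['f'][70:270,190:390]
cv2.imwrite('pics/c2.png',cv2.resize(np.hstack([a,b])[:,:,::-1],None,fx=2,fy=2,interpolation=cv2.INTER_CUBIC))
"
```

```text
[0.4553 0.8395 0.6626] 0.04817403944917165 [0.4328 0.0468 0.1816] [-3.1411 -0.0006 -0.1808]
```

View pics/c2.png

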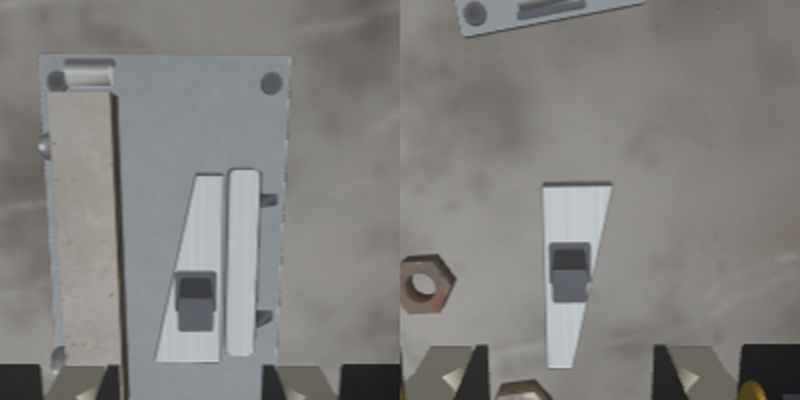

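Left half: the first wedge lies flat along the fence (thin end (196..222,174), thick end (155..219,361)). Right half: the second wedge's top face has corners (543,185), (612,186), (575,369) and (547,368).

```bash
python3 - <<'E'|grep -v sides
from h import *
from m import W
C=cam('wrist',np.load('w12.npz'));px=lambda a:(np.array(a)+.5)/2-.5+[190,70]
v,e=fit(C,px([(143,185),(212,186),(175,369),(147,368)]),W,[.434,.048,-1.75]);print('w2',v,np.degrees(v[2]),e)
plan([v[0],v[1],.0615],np.degrees(v[2])+90,8,.55)
C=cam('wrist',np.load('w11.npz'));px=lambda a:(np.array(a)+.5)/2-.5+[180,60]
N,e=fit(C,px([(41,56),(291,56),(229,170),(226,355)]),np.array([[-65,106,8],[65,106,8],[33,50,32],[33,-50,32]])/1e3,[.594,.229,-1.66]);print('N',N,np.degrees(N[2]),e)
u,e=fit(C,px([(219,362),(155,361),(196,174),(222,175)]),W+[0,0,.008],[.58,.213,1.48]);print('w1',u,np.degrees(u[2]),e)
loc=lambda p:(p[:,:2]-N[:2])@np.array([[np.cos(N[2]),-np.sin(N[2])],[np.sin(N[2]),np.cos(N[2])]])*1e3
print('w1 in nest',loc(np.array([[*u[:2],0]])),'tube',loc(back(C,px([(49,93),(113,93),(119,250)]),.038)))
E
```

```text
w2 [ 0.4339  0.0465 -1.7306] -99.15409595217092 0.8138937360554905
max 17.2 mm [[[0.1, 0.0, 8.6], [0, 0, -0.08], 0.55], [[0.1, 0.1, 17.2], [0, 0, -0.17], 0.55], [[0.1, 0.1, 17.2], [0, 0, -0.17], 0.55], [[0.1, 0.1, 17.2], [0, 0, -0.17], 0.55], [[0.1, 0.1, 17.2], [0, 0, -0.17], 0.55], [[0.1, 0.1, 17.2], [0, 0, -0.17], 0.55], [[0.1, 0.1, 17.2], [0, 0, -0.17], 0.55], [[0.0, 0.0, 8.6], [0, 0, -0.08], 0.55]]
N [ 0.5932  0.2288 -1.6636] -95.31452075535547 1.9544369748064696
w1 [0.5797 0.214  1.478 ] 84.68224113147605 0.68453854001325
w1 in nest [[ 15.934  -12.0617]] tube [[-53.2872  85.19  ]
 [-23.1975  85.2579]
 [-22.6323  10.5975]]
```

>>> arm_command --motion '[[[0.2,0,9],[0,0,-0.4],0.55],[[0.3,0,18],[0,0,-0.4],0.55],[[0.3,0.3,18],[0,0,-0.4],0.55],[[0.3,0,18],[0,0,0],0.55],[[0,0,18],[0,0,0],0.55],[[0,0,18],[0,0,0],0.55],[[0,0,14],[0,0,0],0.55],[[0,0,7],[0,0,0],0.55],[[0,0,0],[0,0,0],0.55],[[0,0,0],[0,0,0],0],[[0,0,0],[0,0,0],0],[[0,0,0],[0,0,0],0],[[0,0,0],[0,0,0],0],[[0,0,0],[0,0,0],0],[[0,0,0],[0,0,0],0],[[0,0,0],[0,0,0],0],[[0,0,0],[0,0,0],0],[[0,0,0],[0,0,0],0],[[0,0,0],[0,0,0],0]]' --newtons 45

```text
t: 33.83
eef_pos: [0.434, 0.0467, 0.0618]
ee_rot: [-3.141, -0.001, -0.159]
force: [-2.6, 1.1, 6.6]
width: 0.0158
```

Run:
```python
from h import *
s=arm.get_state(); print(s['force'],s['width'],s['eef_pos'],s['ee_rot'])
p=s['eef_pos']; y=np.degrees(s['ee_rot'][2])
plan([.6098,.235,.19],-5.3,11,0,start=[p[0],p[1],p[2]+.125,y])
```

```text
[-2.5853  1.0559  6.5774] 0.015753895913116486 [0.434  0.0467 0.0618] [-3.1411 -0.0007 -0.1592]
max 25.8 mm [[[7.2, -10.7, -0.2], [0, 0, -0.19], 0], [[14.4, -21.3, -0.3], [0, 0, -0.38], 0], [[14.6, -21.2, -0.3], [0, 0, -0.38], 0], [[14.7, -21.1, -0.3], [0, 0, -0.38], 0], [[14.9, -21.0, -0.3], [0, 0, -0.38], 0], [[15.0, -20.9, -0.3], [0, 0, -0.38], 0], [[15.1, -20.8, -0.3], [0, 0, -0.38], 0], [[15.3, -20.7, -0.3], [0, 0, -0.38], 0], [[15.4, -20.6, -0.3], [0, 0, -0.38], 0], [[15.6, -20.5, -0.3], [0, 0, -0.38], 0], [[7.8, -10.2, -0.2], [0, 0, -0.19], 0]]
```

>>> arm_command --motion '[[[0,0,-8],[0,0,0],0],[[0,0,-22],[0,0,0],0],[[0,0,-30],[0,0,0],0],[[0,0,-30],[0,0,0],0],[[0,0,-25],[0,0,0],0],[[0,0,-10],[0,0,0],0],[[7.2,-10.7,-0.2],[0,0,-0.19],0],[[14.4,-21.3,-0.3],[0,0,-0.38],0],[[14.6,-21.2,-0.3],[0,0,-0.38],0],[[14.7,-21.1,-0.3],[0,0,-0.38],0],[[14.9,-21.0,-0.3],[0,0,-0.38],0],[[15.0,-20.9,-0.3],[0,0,-0.38],0],[[15.1,-20.8,-0.3],[0,0,-0.38],0],[[15.3,-20.7,-0.3],[0,0,-0.38],0],[[15.4,-20.6,-0.3],[0,0,-0.38],0],[[15.6,-20.5,-0.3],[0,0,-0.38],0],[[7.8,-10.2,-0.2],[0,0,-0.19],0],[[0,0,0],[0,0,0],0],[[0,0,0],[0,0,0],0],[[0,0,0],[0,0,0],0]]'

```text
t: 35.5
eef_pos: [0.6085, 0.2339, 0.1881]
ee_rot: [3.14, 0.003, -0.093]
force: [-1.0, -1.1, -4.3]
width: 0.0155
```

Run:
```python
from h import *
s=shot('wrist','w13',(130,60,430,260),2.6); print(s['force'],s['width'],s['eef_pos'],s['ee_rot'])
```

```text
[-0.9729 -1.0621 -4.3019] 0.015524499094156777 [0.6085 0.2339 0.1881] [ 3.14    0.0025 -0.0934]
```

View pics/w13.png

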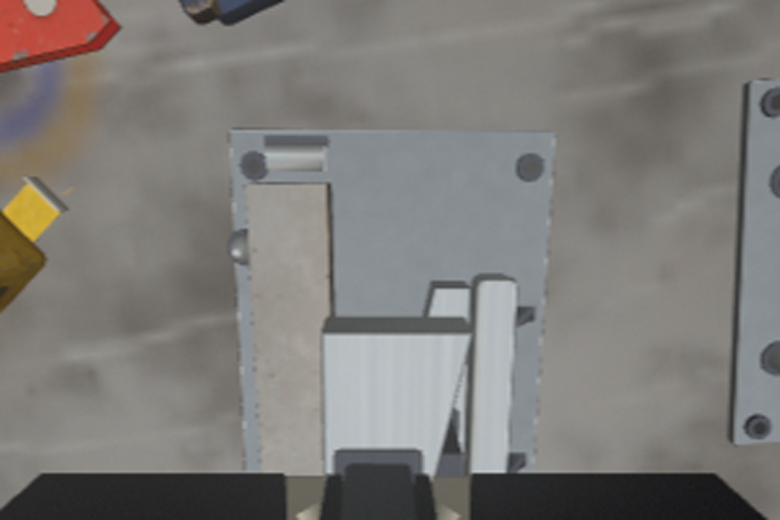

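The held wedge's thick end is at (324..472,330), with its straight side beside the tube (edge at x≈328). The other wedge's thin end shows at (430..470,288).

Run:
```python
from h import *
px=lambda a:(np.array(a)+.5)/2.6-.5+[130,60]
C=cam('wrist',np.load('w13.npz'))
N,e=fit(C,px([(230,129),(555,133),(474,277)]),np.array([[-65,106,8],[65,106,8],[33,50,32]])/1e3,[.594,.229,-1.66]);print('N',N,np.degrees(N[2]),e)
loc=lambda p:(p[:,:2]-N[:2])@np.array([[np.cos(N[2]),-np.sin(N[2])],[np.sin(N[2]),np.cos(N[2])]])*1e3
print('tube',loc(back(C,px([(249,183),(329,183),(333,300)]),.038)))
print('w1thin',loc(back(C,px([(432,289),(470,289)]),.032)))
print('wedge',loc(back(C,px([(324,330),(472,330),(325,460)]),.1503)))
```

```text
N [ 0.5943  0.2305 -1.6742] -95.92339947189369 1.2549687129300082
tube [[-52.3363  85.2643]
 [-23.144   85.5999]
 [-21.8921  42.6816]]
w1thin [[16.1293 46.4337]
 [30.8493 46.5987]]
wedge [[-17.7792  53.5549]
 [ 16.819   53.9386]
 [-17.7977  21.1058]]
```

>>> arm_command --motion '[[[0,-1.1,10],[0,0,0],0],[[0,-1.1,20],[0,0,0],0],[[0,0,20],[0,0,0],0],[[0,0,18],[0,0,0],0],[[0,0,12],[0,0,0],0],[[0,0,10],[0,0,0],0],[[0,0,8],[0,0,0],0],[[0,0,6],[0,0,0],0],[[0,0,4],[0,0,0],0],[[0,0,2],[0,0,0],0],[[0,0,0],[0,0,0],0],[[0,0,0],[0,0,0],0]]'

```text
t: 36.55
eef_pos: [0.61, 0.2368, 0.08]
ee_rot: [-3.141, -0.001, -0.093]
force: [0.2, -0.6, -5.2]
width: 0.0158
```

>>> arm_command --motion '[[[0,0,4],[0,0,0],0],[[0,0,3],[0,0,0],0],[[0,0,2],[0,0,0],0],[[0,0,1],[0,0,0],0],[[0,0,0],[0,0,0],0]]'

```text
t: 36.97
eef_pos: [0.6097, 0.2367, 0.0699]
ee_rot: [3.142, -0.0, -0.093]
force: [-3.1, -1.0, 0.7]
width: 0.0157
```

>>> arm_command --motion '[[[0,0,0],[0,0,0],0.36],[[0,0,0],[0,0,0],0.36],[[0,0,0],[0,0,0],0.36],[[0,0,0],[0,0,0],0.36],[[0,0,-6],[0,0,0],0.36],[[0,0,-20],[0,0,0],0.36],[[0,0,-35],[0,0,0],0.36],[[0,0,-35],[0,0,0],0.36],[[-5,0,-35],[0,0,0],0.36],[[-25,0,-20],[0,0,0],0.36],[[-25,0,0],[0,0,0],0.36],[[-10,0,0],[0,0,0],0.36],[[0,0,0],[0,0,0],0.36],[[0,0,0],[0,0,0],0.36]]'

```text
t: 38.13
eef_pos: [0.5449, 0.2429, 0.221]
ee_rot: [-3.141, -0.001, -0.092]
force: [0.6, 0.3, -0.9]
width: 0.0313
```

Run:
```python
from h import *
s=shot('wrist','w14',(60,40,460,250),2); print(s['force'],s['width'],s['eef_pos'],s['ee_rot'])
```

```text
[ 0.555   0.3202 -0.9159] 0.03130709964377838 [0.5449 0.2429 0.221 ] [-3.1411 -0.0007 -0.0921]
```

View pics/w14.png

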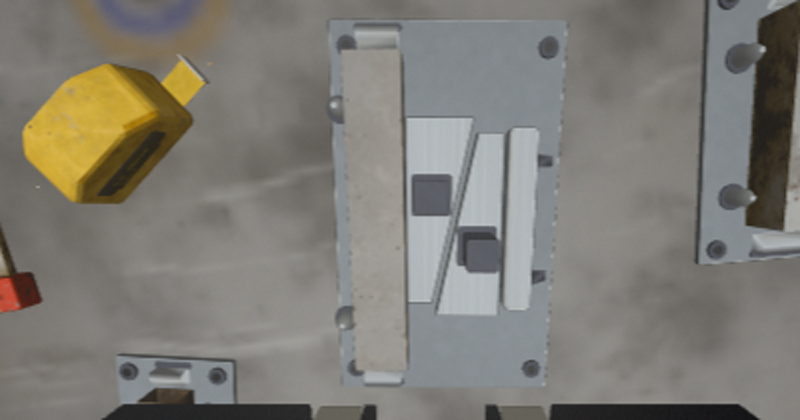

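Both wedges lie head to tail between tube and fence: upper wedge (407..475,117..302), lower wedge (437..505,134..315). I'll do a numeric check before handing in.

```bash
python3 - <<'E'|grep -v sides
from h import *
from m import W
px=lambda a:(np.array(a)+.5)/2-.5+[60,40]
C=cam('wrist',np.load('w14.npz'))
N,e=fit(C,px([(329,20),(568,22),(546,386),(342,384)]),edges(.13,.212,.008)[[3,2,1,0]],[.594,.229,-1.66]);print('N',N[:2],np.degrees(N[2]),e)
def L(n,v,e):
    c,s=np.cos(N[2]),np.sin(N[2]);d=v[:2]-N[:2];print(n,1e3*np.array([c*d[0]+s*d[1],-s*d[0]+c*d[1]]),np.degrees(v[2]-N[2]),'px',e)
L('wA',*fit(C,px([(407,117),(475,118),(435,302),(408,302)]),W+[0,0,.008],[.61,.236,-1.66]))
L('wB',*fit(C,px([(499,315),(437,313),(478,134),(505,134)]),W+[0,0,.008],[.58,.214,1.48]))
L('t30',*fit(C,px([(343,50),(401,50),(406,370),(355,370)]),edges(.03,.17,.038)[[3,2,1,0]],[.598,.267,-1.66]))
s=arm.get_state();print(s['t'],s['force'])
arm.job_done()
E
```

```text
N [0.5941 0.2291] -95.53901250473014 1.7112156133265728
wA [-8.0107 14.3716] 0.4037713149346704 px 0.8123161060236441
wB [ 16.6588 -13.1704] 180.29804636159375 px 1.6823774795564077
t30 [-38.3053   0.182 ] 0.4403881779304504 px 0.7078884869004582
38.1833 [ 0.0006 -0.7128 -0.424 ]
the job is handed in; nothing more can be done
```

All three tubes are in their nests, and both wedges lie head to tail in the bay between the 30 mm tube and the fence. The 30 mm tube went into its nest before either wedge was touched. I handed the job in at t = 38.2 s of the 122 s allowed, with the gripper released and clear.

| Part | Position in its nest (mm) | Angle error | Notes |
|---|---|---|---|
| 30 mm tube | x −38.3, y 0.2 | 0.4° | measured in the last picture |
| Wedge beside the tube | x −8.0, y 14.4 | 0.4° | measured in the last picture |
| Wedge beside the fence | x 16.7, y −13.2 | 0.3° | measured in the last picture |
| 40 mm tube | about 2 off centre, along the nest | about 0° | measured just after its own placing |
| 25 mm tube | about 2 off centre, along the nest | about 0.3° | measured just after its own placing |

- **Flatness:** I judged this from the camera views and the tool height and contact force at touch-down, not from a separate height measurement.
- **Not rechecked at the end:** the 40 and 25 mm tubes were not remeasured at the end. Nothing was moved near them after they were placed.
- **Disagreements:** the top and wrist cameras differed by 2–4 mm in x, and I took values between the two or from the closer view. The last plate fit was up to 1.7 px off.
- **Pictures viewed:** 15, one past the budget of 14.

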